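Kit the foam drawer at the rental counter and latch it

ROBOT

A 6-joint arm with a two-finger parallel gripper is mounted at the origin on the work surface. World frame = base frame: x ahead of the robot, y to its left, z up, the work surface at z = 0. Lengths are in m, angles in degrees, forces in N, time in s.
With the tool pointing down it reaches from about 0.375 to 0.9 m from the base axis. Payload 3.1 kg.
Tool frame: the origin (TCP) lies at the very end of the fingers, on their centre line; the grasp point (between the pads) lies bot.hold_point_z behind it (bot.hold_point_z is the distance from the TCP to the grasp point, in m); z points along the fingers, y is the line along which they close (so a half turn about z gives the same grasp; the last joint's range is limited). The gripper opens to 87 mm and grips with 3 to 60 N. Pads are 19 mm wide; open, the fingers measure 117 mm over their backs; the gripper's body (75 mm by 190 mm) begins 51 mm behind the grasp point.
Start: joints at [64.716, 30.224, 82.088, -0, 67.689, -10.227], TCP at [0.162, 0.604, 0.223] pointing down, gripper open.
Joint ranges: [-176.69, 176.69], [-43.24, 126.21], [12.49, 139.97], [-82, 262], [0, 151.66], [-163.58, 163.58]. Speed limits (degrees/s): [159.86, 159.86, 180, 180, 180, 180].

INTERFACE

Orientations are given as a 3x3 rotation matrix whose columns are the frame's x, y, z axes.
In Python, from rig import bot gives the robot as it stands.
- The arm moves only by the tool apply_moves, never from a script. Its argument "plan" is one flat list of numbers, 4 for each row, row after row: the shift along the world's x, y, z normalised to -1 to 1, where 1 is 0.05 m, then the turn about the world's z normalised to -1 to 1, where 1 is 10 degrees. A call has 1 to 12 rows; each row shifts and turns the commanded pose from where the row before left it; what a row does not reach is not made up. A row lasts 1/8 s, in which the tool goes at most 62.5 mm and 10.7 degrees, less where a joint would pass 70% of its speed; a pose out of reach is approached as far as the arm can. A call with a number of a shift or a turn outside -1 to 1 is refused whole. A call with a gripper value outside its range is refused whole. "grip" is the closure, from -1 (fully open) to 1 (shut), so that 0 is half open, set as the call begins (left out, the last holds). The fingers move at their own pace and stop on an object; the grip force is fixed at half the most. Time passes only in rows, so rows that do not move let the fingers close. It gives the time, the measured TCP pose, the force, the opening and the grip force at its end, in the units of the state.
- bot.read_state(): the state, without advancing time (a new reading comes with each control period).
- bot.capture(name): name is "scene" or "top" or "wrist"; returns (picture, depth): 400x640x3 uint8, red, green, blue; 400x640 float32, m along the optical axis (not along the pixel's ray), 0 where there is no reading.
- bot.camera_info(name): a dict with "vertical_fov" (degrees; the focal length in pixels is half the picture's height over the tangent of half this angle, whatever the lens; pixels are square), "cx", "cy" (the principal point, pixels), "rvec" (rotation vector, rad) and "tvec" (3), from world to camera coordinates, as OpenCV has them; the wrist camera has in their place "mount" (4x4, takes a point from camera to tool coordinates, whose origin is the TCP and whose axes are the flange's). Camera axes: x right, y down, z forward; pixel columns grow to the right and rows downward; lengths in m; the calibration is good to about 2 mm. A picture is of the moment at which its call begins: read the wrist's pose just before it. camera_info takes no time and is no camera call.
- bot.hand_in(): hands the job in; it is judged then, once.
Trained networks look in the newest picture that a camera, given by its name, has taken for a name from the list of things; names that differ only in an ending like _2 or _b are one class to them, and where a whole thing is asked for, a point or a joint stands for the part that bears it (a point fixed in the world has none). Each returns a list of dicts, best first, with "p" (0 to 1); they miss things now and then, are a little off and sometimes report something else, mostly with a low value. They report only what shows in the picture. A call takes as long as a camera call. They do not tell look-alikes from the thing itself.
- bot.outline_of(camera, target): "mask" (400x640 bool, what is visible of it) and "xy" ([column, row] as shares, 0 to 1, of the picture: columns of its width, rows of its height, amid what is visible of it).
- bot.pinpoint(camera, target): "xy" ([column, row] as shares, 0 to 1, of the picture: columns of its width, rows of its height: a listed point, or the origin of a listed thing).
The state is a dict: "time_s": time; "joint_positions": joint angles; "qvel": joint speeds; "tau": joint torques, N m; "position": TCP position; "tcp_rot": TCP orientation; "force": force on the tool from outside, world axes, zero at the start; "moment": the same for the moment, N m; "opening": opening from 0.0 (shut) to 1.0 (fully open); "grasp_force": force on a finger pad.
Only numpy, scipy, OpenCV 4.12 (cv2) and the standard library are available. Lean on these libraries where they do the work, as an engineer would, in place of code of your own. Each camera call takes 0.05 s, during which the arm holds its last target. There are 200 camera calls.

TASK

Make the accessory drawer ready to go out: pull it right out, lay each of the accessories lying loose on the cart (any of L-bracket, T key, wedge plate, extension tube, battery) flat in its own cut-out in the foam, fully down in it, then push the drawer fully home and turn the latch knob on top a quarter turn anticlockwise until it clicks over. Leave the other gear where it stands.

Things in the scene. Friction and masses are not known exactly. Their poses are not given: they have to be found in the camera images.
- kit_drawer (a joint): how far the blue-fronted drawer is out of the grey unit's front, towards the robot, m: 0 fully home, 0.155 against its stop; about 2 N of friction, it stays where it is left. In it lies black foam with yellow-bottomed cavities, one outline per part; the rear cavities clear the unit's top only when the drawer is right out
- drawer_unit: low grey steel drawer unit fixed to the cart, 372 wide, 205 deep, 80 mm tall; origin at the foot of its front face, x to its back, y to its left as the robot sees it. The drawer's front panel is 14 mm thick, its top 70 mm above the cart; the drawer's sides are 34 mm above it; on the left side, 82 mm behind the unit's front when shut, a steel strike tab rises to 67 mm
- pull (a point): centre of the drawer's round brass pull, a 26 mm ball on a 10 mm stem, 27 mm in front of the front panel and 42 mm above the cart. Its axes are the drawer's: x from front to back, y to the left as the robot sees it, z up
- latch (a joint): black quarter-turn knob, rad: 0 unlocked (bar front to back, white mark at the front), 1.571 locked (bar across, mark to the right); turns anticlockwise seen from above. A sprung detent resists (about 0.1 N m) to half-way, then it snaps over by itself; let go earlier, it springs back. Its cam catches the drawer's strike: it goes fully over only with the drawer within 2 mm of home; turned early, it is in the drawer's way
- latch_grip (a point): centre of the latch knob's bar, on its turning axis, on top of the unit: bar 46 long, 13 wide, 24 mm tall, its top 114 mm above the cart, standing on a disc 42 mm across whose top is 90 mm above the cart. The x axis runs along the bar and turns with it
- bracket_mid (a point): centre of the equal-armed aluminium L-bracket, half-way up its 20 mm. Lying flat; each arm 70 long and 22 mm wide. The outer corner is at (-25, -25) mm; one arm runs along +x (from x -25 to 45, y -25 to -3 mm), the other along +y (y -25 to 45, x -25 to -3 mm). 130 g
- tkey_mid (a point): centre of the stem of the T-handled hex key, half-way up its 22 mm. Lying flat; red stem 26 long (x -13 to 13) and 20 mm wide, red crossbar 20 x 64 mm at x -33 to -13, steel shank 9 mm thick from x 13 to 51. 90 g
- wedge_mid (a point): centre of the green V-shaped wedge plate, half-way up its 20 mm. Lying flat; 62 mm long along x, 52 mm wide at its -x end, tapering evenly to 34 mm at its +x end. 120 g
- tube_mid (a point): centre of the black round lens extension tube with a chrome band, 54 mm across, 24 mm tall, lying flat (axis z). 110 g
- battery_mid (a point): centre of the dark camcorder battery with a blue label, 71 (x) x 38 (y) x 21 mm (z). Lying flat; either end may go first. 100 g
- slot_bracket (a point): where the centre (half-way up) of the seated L-bracket lies: a point on the drawer, moving with it. Axes as the pull's; the part fits when its own x and y axes agree with these. Clearance 3 mm all round, cavity 10 mm deep (floor 18 mm, foam top 28 mm above the cart top)
- slot_tkey (a point): where the centre (half-way up) of the seated T key lies: a point on the drawer, moving with it. Axes as the pull's; the part fits when its own x and y axes agree with these. Clearance 3 mm all round, cavity 10 mm deep (floor 18 mm, foam top 28 mm above the cart top)
- slot_wedge (a point): where the centre (half-way up) of the seated wedge plate lies: a point on the drawer, moving with it. Axes as the pull's; the part fits when its own x and y axes agree with these. Clearance 3 mm all round, cavity 10 mm deep (floor 18 mm, foam top 28 mm above the cart top)
- slot_tube (a point): where the centre (half-way up) of the seated extension tube lies: a point on the drawer, moving with it. Axes as the pull's; the part fits when its own x and y axes agree with these. Clearance 3 mm all round, cavity 10 mm deep (floor 18 mm, foam top 28 mm above the cart top)
- slot_battery (a point): where the centre (half-way up) of the seated battery lies: a point on the drawer, moving with it. Axes as the pull's; the part fits when its own x and y axes agree with these. Clearance 3 mm all round, cavity 10 mm deep (floor 18 mm, foam top 28 mm above the cart top)
- tlr_camera: chrome and black twin-lens camera, 76 x 84 x 142 mm, standing on the cart; a bystander; origin under its centre
- film_back: black aluminium film back, 88 x 82 x 44 mm, on top of the drawer unit; a bystander; origin under its centre
- lens: black lens standing on its mount on top of the drawer unit, 68 mm across, 74 mm tall; a bystander; origin under its centre
- mug: white ceramic mug of spare caps, 80 mm across, 92 mm tall; a bystander; origin under its centre
- blower: blue rubber blower bulb standing nozzle up, 58 mm across, 110 mm tall; a bystander; origin under its centre
- gaffer_tape: grey roll of tape lying flat, 124 mm across, 50 mm tall; a bystander; origin under its centre
- light_meter: grey light meter lying flat, 110 x 60 x 22 mm; a bystander; origin under its centre
Things that resemble listed ones, but are neither listed nor needed, are in the scene too. What is shaped like the part that bears bracket_mid but purple is not meant.

How it is judged (in metres and radians):
On the way, in this order (a step that is already met when the one before it is completed fails the run):
1. the drawer is pulled right out (within 10 mm of its stop) (value of joint kit_drawer above 0.145 m), for 0.2 s.
2. every accessory present lies fully down in its own cut-out (distance between bracket_mid and slot_bracket below 0.006 m and (angle between bracket_mid's own z axis and vertical below 0.1 rad or angle between bracket_mid's own z axis and vertical above 3.04159 rad) and distance between tkey_mid and slot_tkey below 0.006 m and (angle between tkey_mid's own z axis and vertical below 0.1 rad or angle between tkey_mid's own z axis and vertical above 3.04159 rad) and distance between wedge_mid and slot_wedge below 0.006 m and (angle between wedge_mid's own z axis and vertical below 0.1 rad or angle between wedge_mid's own z axis and vertical above 3.04159 rad) and distance between tube_mid and slot_tube below 0.006 m and (angle between tube_mid's own z axis and vertical below 0.1 rad or angle between tube_mid's own z axis and vertical above 3.04159 rad) and distance between battery_mid and slot_battery below 0.006 m and (angle between battery_mid's own z axis and vertical below 0.1 rad or angle between battery_mid's own z axis and vertical above 3.04159 rad)), for 0.2 s.
3. the drawer is fully home (within 4 mm) (value of joint kit_drawer below 0.004 m), for 0.2 s.
4. the latch has clicked over (value of joint latch above 1.45 rad), for 0.2 s.
At the end, for the whole second after the job is handed in: Every accessory present lies flat (within 0.1 rad) in its own cut-out with its centre within 6 mm of the seated place, the drawer is within 4 mm of home and the latch knob is past 1.45 rad (all of step 2 and value of joint kit_drawer below 0.004 m and value of joint latch above 1.45 rad); the robot touches nothing.
It fails at once if a piece of the other gear is pushed more than 40 mm or knocked over (distance of any of tlr_camera, film_back, lens, mug, blower, gaffer_tape, light_meter from where it was at the start of the episode above 0.04 m or angle between any of tlr_camera, film_back, lens, mug, blower, gaffer_tape, light_meter's own z axis and vertical above 0.6 rad).
Of bracket, tkey, wedge, tube, battery only 3 to 5 are there at a start; the rules pass over those that are not, and their reading is None.
At some moment in a run one of bracket, tkey, wedge, tube, battery may be knocked a few centimetres aside while the robot is not near it.
Once in a run the grip may slacken for a moment while it holds something.
It also fails if it takes over 210 s, if anything falls off the work surface, if the arm or the gripper's body presses on something with over 40 N, if the wrist force passes 120 N, or if a joint passes its speed limit or range.

## Working session

There is one attempt and no reset: what is moved stays moved. The work goes in short steps, Python scripts to look and compute and a tool call to move; the robot and the scene stay as the last step left them, time stands still between calls to the robot, and variables do not carry over. Pictures are saved under pics/ and viewed, at most 18 in all, crops included, and the job is handed in when it is done.

Besides the shell and the picture viewer there is one more tool, called after "Emit:" as a command line: name --argument value ..., lists and objects as JSON in quotes. apply_moves: Moves the arm, as the interface text tells. Its arguments: {"type":"object","properties":{"plan":{"type":"array","items":{"type":"number"}},"grip":{"type":"number"}},"required":["plan"]}

```bash
mkdir -p pics; ls
cat > h.py <<'E'
import numpy as np, cv2
from rig import bot
def K(n):
    i=bot.camera_info(n); f=200/np.tan(np.radians(i["vertical_fov"]/2)); return i,f
def pose(n,st=None):
    i,f=K(n)
    if "rvec" in i:
        R=cv2.Rodrigues(np.array(i["rvec"],float))[0]; t=np.array(i["tvec"],float).ravel()
        return R.T,-R.T@t,i,f
    st=st or bot.read_state(); M=np.array(i["mount"]); Rt=np.array(st["tcp_rot"]); p=np.array(st["position"])
    return Rt@M[:3,:3],Rt@M[:3,3]+p,i,f
def ray(P,u,v):
    R,o,i,f=P; return R@np.array([(u-i["cx"])/f,(v-i["cy"])/f,1.0]),o
def atz(P,u,v,z):
    d,o=ray(P,u,v); return o+d*(z-o[2])/d[2]
def cloud(P,D):
    R,o,i,f=P; v,u=np.mgrid[0:D.shape[0],0:D.shape[1]]
    c=np.stack([(u-i["cx"])/f*D,(v-i["cy"])/f*D,D],-1); return c@R.T+o
def proj(P,X):
    R,o,i,f=P; c=R.T@(np.array(X)-o); return c[0]/c[2]*f+i["cx"],c[1]/c[2]*f+i["cy"]
def save(n,im): cv2.imwrite("pics/"+n,im[:,:,::-1])
E
python3 - <<'E'
from h import *
for n in("scene","top"):
    im,D=bot.capture(n); save(n+"0.png",im); np.savez("/tmp/"+n,im=im,D=D); print(n,bot.camera_info(n))
    if 1:
        P=pose(n)
        for t in ["pull","latch_grip","bracket_mid","tkey_mid","wedge_mid","tube_mid","battery_mid"]:
            r=bot.pinpoint(n,t)
            print(t,[(round(x["p"],2),round(x["xy"][0]*640),round(x["xy"][1]*400),atz(P,x["xy"][0]*640,x["xy"][1]*400,{"pull":.042,"latch_grip":.114}.get(t,.011)).round(3).tolist()) for x in r[:4]])
print(bot.camera_info("wrist"),bot.hold_point_z)
E
```

```text
pics
scene {'vertical_fov': 54.28083699099332, 'cx': 321.1039016316185, 'cy': 203.79079242516013, 'rvec': array([ 1.45588645,  2.00068039, -0.92845416]), 'tvec': array([ 0.17709507, -0.28048566,  1.67598167])}
pull [(0.81, 282, 203, [0.551, -0.143, 0.042]), (0.5, 260, 244, [0.743, -0.133, 0.042])]
latch_grip [(0.62, 308, 228, [0.704, 0.005, 0.114]), (0.55, 427, 210, [0.524, 0.313, 0.114]), (0.38, 374, 229, [0.653, 0.181, 0.114])]
bracket_mid [(0.81, 359, 191, [0.371, 0.077, 0.011]), (0.63, 426, 212, [0.412, 0.314, 0.011])]
tkey_mid [(0.53, 382, 204, [0.415, 0.166, 0.011]), (0.31, 211, 187, [0.511, -0.435, 0.011])]
wedge_mid [(0.57, 372, 232, [0.559, 0.164, 0.011])]
tube_mid [(0.85, 458, 238, [0.503, 0.422, 0.011])]
battery_mid [(0.52, 421, 240, [0.548, 0.315, 0.011])]
top {'vertical_fov': 52.81998310931162, 'cx': 320.60186161258224, 'cy': 198.02734056300883, 'rvec': array([ 2.11749101, -2.12727421,  0.19467866]), 'tvec': array([-0.03059264,  0.53766291,  1.09956255])}
pull [(0.67, 359, 197, [0.541, -0.143, 0.042])]
latch_grip [(0.47, 302, 139, [0.692, 0.018, 0.114])]
bracket_mid [(0.
[... 152 characters left out ...]
 0.169, 0.011])]
wedge_mid [(0.59, 250, 192, [0.564, 0.176, 0.011]), (0.17, 352, 168, [0.637, -0.128, 0.011])]
tube_mid [(0.72, 162, 209, [0.514, 0.435, 0.011])]
battery_mid [(0.64, 465, 210, [0.507, -0.457, 0.011]), (0.57, 204, 194, [0.559, 0.312, 0.011])]
{'vertical_fov': 64.7774941159307, 'cx': 323.37494463437724, 'cy': 199.240077041846, 'mount': array([[-5.70855645e-04, -9.67520244e-01, -2.52792902e-01,
         6.87673631e-02],
       [ 9.99999224e-01, -2.72374476e-04, -1.21572790e-03,
         1.50398387e-04],
       [ 1.10738702e-03, -2.52793400e-01,  9.67519649e-01,
        -1.61773370e-01],
       [ 0.00000000e+00,  0.00000000e+00,  0.00000000e+00,
         1.00000000e+00]])} 0.0187
```

View pics/top0.png

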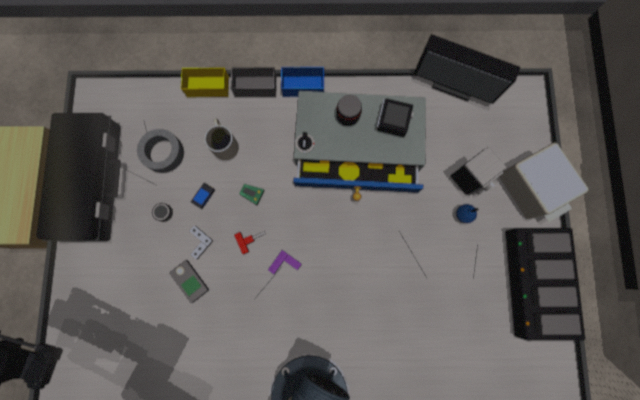

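View pics/scene0.png

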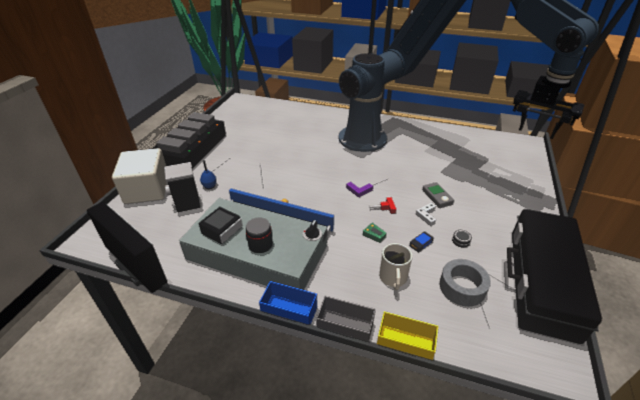

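Top view shows (left to right): tube (162,211), battery (203,195), silver L-bracket (200,241), green wedge (251,193), T key (245,240) and the drawer, already part-way out, with its pull at (357,196). The look-alike for the bracket is the purple L at (284,261), so I choose the silver one at (200,241). For the battery it's the 465,210 blob, which is the blue blower, so I choose (203,195).

Run:
```python
from h import *
d=np.load("/tmp/top.npz"); im,D=d["im"],d["D"]; P=pose("top"); C=cloud(P,D); Z=C[...,2]
def rect(m,lab):
    n,l,s,_=cv2.connectedComponentsWithStats(m.astype(np.uint8))
    k=1+np.argmax(s[1:,4]); pts=C[l==k]; r=cv2.minAreaRect(pts[:,:2].astype(np.float32)*1000)
    print(lab,np.round(r[0]),np.round(r[1]),round(r[2],1),"z",np.median(pts[:,2]).round(4)); return pts
v,u=np.mgrid[0:400,0:640]
print("table z",np.median(Z[300:330,350:450]))
rect((abs(Z-.08)<.006)&(u>280)&(u<440)&(v<200),"unit")
blue=(im[...,2].astype(int)>im[...,0]+50)&(u>280)&(u<440)&(v>150)&(v<200)
b=rect(blue,"front")
q=b[abs(b[:,2]-.07)<.006]; r=cv2.minAreaRect(q[:,:2].astype(np.float32)*1000);print("front top",r)
big=cv2.resize(im[120:290,140:440],None,fx=2.6,fy=2.6,interpolation=cv2.INTER_CUBIC); save("crop1.png",cv2.convertScaleAbs(big,alpha=1.5))
for t,(cu,cv_) in dict(tube=(162,211),battery=(203,195),bracket=(200,241),wedge=(251,193),tkey=(245,240)).items():
    m=(Z>.008)&(Z<.05)&(abs(u-cu)<22)&(abs(v-cv_)<22); rect(m,t)
for t in["slot_bracket","slot_tkey","slot_wedge","slot_tube","slot_battery","lens","film_back"]:
    r=bot.pinpoint("top",t); print(t,[(round(x["p"],2),atz(P,x["xy"][0]*640,x["xy"][1]*400,.028 if t[0]=="s" else .08).round(3).tolist()) for x in r[:3]])
```

```text
table z -9.989284864897474e-05
unit [ 738. -148.] [373. 207.] 86.6 z 0.0802
front [ 508. -159.] [279. 341.] 16.8 z 0.0698
front top ((576.2171020507812, -138.3919677734375), (362.4398193359375, 15.21821403503418), 86.54592895507812)
tube [504. 432.] [53. 52.] 53.8 z 0.0241
battery [553. 316.] [39. 71.] 57.4 z 0.0207
bracket [416. 330.] [71. 69.] 51.0 z 0.0199
wedge [560. 173.] [63. 51.] 65.7 z 0.02
tkey [425. 168.] [63. 83.] 24.9 z 0.021
slot_bracket [(0.85, [0.648, -0.028, 0.028])]
slot_tkey [(0.73, [0.626, -0.258, 0.028])]
slot_wedge []
slot_tube [(0.77, [0.627, -0.11, 0.028])]
slot_battery [(0.59, [0.671, -0.201, 0.028])]
lens [(0.57, [0.769, -0.105, 0.08]), (0.43, [0.551, 0.163, 0.08])]
film_back [(0.95, [0.747, -0.246, 0.08])]
```

View pics/crop1.png

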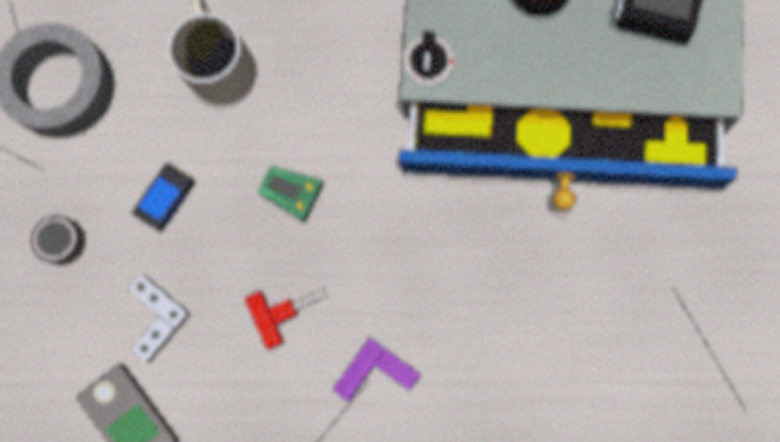

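Both views agree: unit yaw about -3.4°, drawer about 52 mm out, silver bracket with holes chosen and purple L rejected. Next I fly to the pull.

Run:
```python
from h import *
s=bot.read_state(); print(s["position"],np.round(s["tcp_rot"],3),s["opening"],s["joint_positions"])
```

```text
[0.16231895 0.60354224 0.22256189] [[-0.966  0.26   0.   ]
 [ 0.26   0.966  0.   ]
 [-0.     0.    -1.   ]] 1.0003507973540622 [ 6.47170612e+01  3.02223608e+01  8.20874816e+01 -8.81410783e-04
  6.76874762e+01 -1.02283515e+01]
```

Emit:
apply_moves --plan '[0.45,-0.93,0.3,0,0.45,-0.93,0.2,0,0.45,-0.93,0,0,0.45,-0.93,0,0,0.45,-0.93,0,0,0.45,-0.93,0,0,0.45,-0.93,0,0,0.45,-0.93,0,0,0.45,-0.93,0,0,0.45,-0.93,0,0,0.45,-0.93,0,0,0.45,-0.93,0,0]' --grip -1

```text
time_s: 2.65
position: [0.4331, 0.0439, 0.2479]
tcp_rot: [[-0.966, 0.26, 0.001], [0.26, 0.966, 0.0], [-0.001, 0.0, -1.0]]
force: [0.1, 0.2, -0.2]
opening: 1.0
grasp_force: 0.0
```

Emit:
apply_moves --plan '[0.4,-0.9,0,0.4,0.4,-0.9,0,0.4,0.4,-0.9,0,0.36,0.4,-0.8,0,0,0,0,0,0,0,0,0,0]'

```text
time_s: 3.4
position: [0.5116, -0.1289, 0.2472]
tcp_rot: [[-0.998, 0.061, -0.001], [0.061, 0.998, 0.001], [0.001, 0.001, -1.0]]
force: [-0.0, 0.6, -0.1]
opening: 1.001
grasp_force: 0.0
```

```bash
cat >> h.py <<'E'
def find(n,t,z,k=2,st=None):
    P=pose(n,st)
    for x in bot.pinpoint(n,t)[:k]:
        u,v=x["xy"][0]*640,x["xy"][1]*400; print(t,round(x["p"],2),round(u),round(v),atz(P,u,v,z).round(4).tolist())
E
python3 - <<'E'
from h import *
s=bot.read_state(); print(s["position"],np.round(s["tcp_rot"][:,1],3) if hasattr(s["tcp_rot"],"shape") else s["tcp_rot"])
im,D=bot.capture("wrist"); save("w1.png",im)
find("wrist","pull",.042,2,s)
P=pose("wrist",s);C=cloud(P,D);np.savez("/tmp/w",im=im,D=D)
b=(im[...,2].astype(int)>im[...,0]+40)&(abs(C[...,2]-.07)<.004)
r=cv2.minAreaRect(C[b][:,:2].astype(np.float32)*1000);print(r, b.sum())
# brass ball: z 0.03..0.058, ahead of panel
h=im.astype(int); m=(h[...,0]>h[...,2]+35)&(C[...,2]>.03)&(C[...,2]<.06)&(D>0)
n,l,st_,c=cv2.connectedComponentsWithStats(m.astype(np.uint8))
for k in np.argsort(-st_[1:,4])[:3]+1: print(st_[k],C[l==k].mean(0).round(4),C[l==k].max(0).round(4),C[l==k].min(0).round(4))
E
```

```text
[ 0.51156101 -0.12890102  0.24722248] [0.061 0.998 0.001]
pull 0.97 318 203 [0.5423, -0.137, 0.042]
((562.2280883789062, -212.57501220703125), (512.5885620117188, 58.49170684814453), 79.03053283691406) 3024
[308 194  21  35 511] [ 0.5493 -0.1377  0.0491] [ 0.5709 -0.1253  0.0561] [ 0.5311 -0.1495  0.0339]
```

View pics/w1.png

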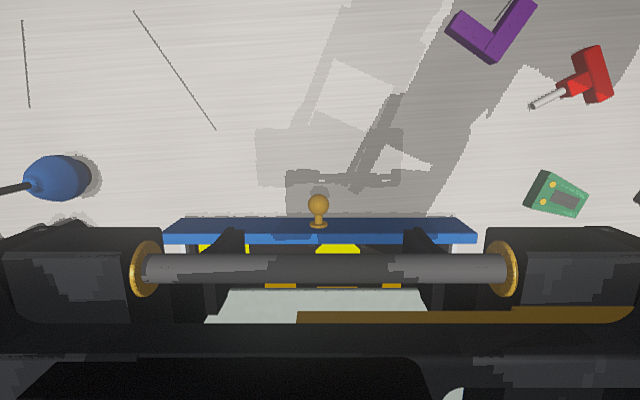

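The pull is at (318,203), matching the network; the purple L is at the top right and the T key and wedge to the right of it. The ball is at (0.542,-0.137).

Emit:
apply_moves --plan '[0.31,-0.08,-0.5,0,0.3,-0.08,-1,0,0,0,-1,0,0,0,-1,0,0,0,-1,0,0,0,0,0]'

```text
time_s: 4.25
position: [0.5394, -0.1348, 0.0193]
tcp_rot: [[-0.998, 0.059, -0.009], [0.059, 0.998, 0.004], [0.009, 0.004, -1.0]]
force: [-0.7, 0.4, 0.3]
opening: 0.998
grasp_force: 0.0
```

Emit:
apply_moves --plan '[0,0,0,0,0,0,0,0,0,0,0,0,0,0,0,0,0,0,0,0,0,0,0,0]' --grip 1

```text
time_s: 5.0
position: [0.5428, -0.1375, 0.0226]
tcp_rot: [[-0.998, 0.06, 0.0], [0.06, 0.998, -0.0], [-0.0, -0.0, -1.0]]
force: [0.4, -0.3, -0.4]
opening: 0.399
grasp_force: 0.0
```

Emit:
apply_moves --plan '[0,0,0,0,0,0,0,0,0,0,0,0]'

```text
time_s: 5.38
position: [0.5427, -0.1372, 0.0224]
tcp_rot: [[-0.998, 0.061, -0.0], [0.061, 0.998, 0.0], [0.0, 0.0, -1.0]]
force: [1.4, 2.8, 0.3]
opening: 0.278
grasp_force: 30.0
```

Emit:
apply_moves --plan '[-0.1,0.01,0,0,-0.2,0.01,0,0,-0.3,0.02,0,0,-0.3,0.02,0,0,-0.3,0.02,0,0,-0.3,0.02,0,0,-0.3,0.02,0,0,-0.24,0.0,0,0,0,0,0,0,0,0,0,0]'

```text
time_s: 6.62
position: [0.4404, -0.131, 0.0224]
tcp_rot: [[-0.998, 0.061, -0.0], [0.061, 0.998, 0.001], [0.0, 0.001, -1.0]]
force: [2.9, 3.9, -5.1]
opening: 0.276
grasp_force: 30.0
```

Emit:
apply_moves --plan '[0,0,0,0,0,0,0,0,0,0,0,0,0,0,0,0,0,0,0,0,0,0,0,0]' --grip -1

```text
time_s: 7.38
position: [0.4408, -0.1315, 0.0225]
tcp_rot: [[-0.998, 0.06, -0.0], [0.06, 0.998, -0.0], [0.0, -0.0, -1.0]]
force: [-0.2, -0.1, 0.6]
opening: 0.873
grasp_force: 0.0
```

Emit:
apply_moves --plan '[0,0,0.5,0,0,0,1,0,0,0,1,0,0.5,0,1,0,0.6,0,0.9,0,0.6,0,0.9,0,0.6,0,0.9,0,0.6,0,0.9,0,0,0,0,0,0,0,0,0]'

```text
time_s: 8.62
position: [0.5847, -0.131, 0.3763]
tcp_rot: [[-0.998, 0.06, -0.003], [0.06, 0.998, 0.001], [0.003, 0.001, -1.0]]
force: [-0.0, 0.8, 0.4]
opening: 1.0
grasp_force: 0.0
```

Run:
```python
from h import *
s=bot.read_state(); print(s["position"])
im,D=bot.capture("wrist"); save("w2.png",im); np.savez("/tmp/w",im=im,D=D)
find("wrist","pull",.042,2,s)
for t in ["bracket","tkey","wedge","tube","battery"]: find("wrist","slot_"+t,.028,3,s)
P=pose("wrist",s);C=cloud(P,D); h=im.astype(int)
m=(h[...,0]>h[...,2]+60)&(h[...,1]>h[...,2]+60)&(C[...,2]<.035)&(C[...,2]>.008)&(C[...,0]>.45)
n,l,st_,c=cv2.connectedComponentsWithStats(m.astype(np.uint8))
for k in range(1,n):
    if st_[k,4]>60:
        q=C[l==k][:,:2].astype(np.float32)*1000; r=cv2.minAreaRect(q); print(c[k].round(),st_[k,4],np.round(r[0],1),np.round(r[1],1),round(r[2],1),C[l==k][:,2].mean().round(4))
```

```text
[ 0.58472123 -0.1309718   0.37633151]
pull 0.73 318 66 [0.4427, -0.1306, 0.042]
slot_bracket 0.91 388 133 [0.5467, -0.0266, 0.028]
slot_tkey 0.81 237 125 [0.5199, -0.2634, 0.028]
slot_tkey 0.66 609 30 [0.4179, 0.2998, 0.028]
slot_tkey 0.61 317 65 [0.4386, -0.1313, 0.028]
slot_wedge 0.67 335 169 [0.5982, -0.1123, 0.028]
slot_tube 0.68 329 122 [0.5238, -0.1185, 0.028]
slot_battery 0.84 284 153 [0.5677, -0.194, 0.028]
[334. 121.] 1233 [ 522.3 -111.1] [59.7 60.3] 86.7 0.0179
[239. 120.] 1179 [ 529.8 -263.3] [69.  88.7] 86.6 0.0181
[389. 133.] 1329 [558.2 -15.7] [76.6 75.5] 86.5 0.0177
[285. 152.] 1275 [ 568.4 -192.1] [44.6 77.4] 86.7 0.018
[333. 165.] 1200 [ 596.9 -115.3] [57.4 67. ] 86.5 0.0178
```

View pics/w2.png

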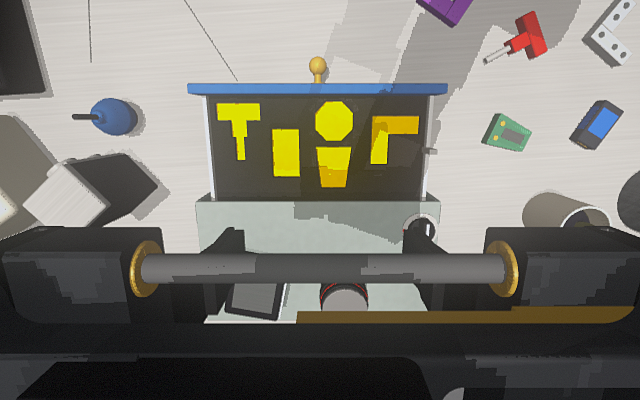

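The drawer is right out with five cavities clearly seen: T key (239,120), battery (285,152), tube (334,121), wedge (333,165), bracket (389,133). All orientations are as described and the strike tab is at (431,151). Now I look over the loose parts.

Emit:
apply_moves --plan '[0,1,0,0,0,1,0,0,0,1,0,0,0,1,0,0,0,1,0,0,0,1,0,0,0,1,0,0,0,0.7,0,0,0,0,0,0,0,0,0,0]'

```text
time_s: 10.22
position: [0.5857, 0.253, 0.3772]
tcp_rot: [[-0.998, 0.06, -0.001], [0.06, 0.998, -0.001], [0.001, -0.001, -1.0]]
force: [-0.9, -0.8, -0.9]
opening: 0.999
grasp_force: 0.0
```

```bash
cat >> h.py <<'E'
NOM=dict(tube=(.504,.432),battery=(.553,.316),bracket=(.416,.330),wedge=(.560,.173),tkey=(.425,.168))
def parts(zlo=.008,zhi=.03,region=None,show=True):
    """tool-independent part fit from wrist view: returns name->(x,y,yaw deg)"""
    s=bot.read_state(); im,D=bot.capture("wrist"); P=pose("wrist",s); C=cloud(P,D); h=im.astype(int)
    m=(C[...,2]>zlo)&(C[...,2]<zhi)&(D>0.1)&(C[...,0]>.35)&(C[...,1]>.06)
    n,l,st,c=cv2.connectedComponentsWithStats(m.astype(np.uint8)); out=[]
    for k in range(1,n):
        if st[k,4]<150: continue
        q=C[l==k]; col=h[l==k].mean(0); r=cv2.minAreaRect(q[:,:2].astype(np.float32)*1000); a,b=sorted(r[1])
        g=q[:,:2].mean(0)*1000; ctr=np.array(r[0]); ang=np.radians(r[2]+(90 if r[1][1]>r[1][0] else 0)) # long axis
        e=np.array([np.cos(ang),np.sin(ang)]); off=g-ctr
        out.append((ctr.round(1).tolist(),(round(a,1),round(b,1)),round(np.degrees(ang),1),off.round(1).tolist(),col.round().tolist(),st[k].tolist(),q[:,2].max().round(3)))
    return out,im,D,C,l
E
python3 - <<'E'
from h import *
o,im,D,C,l=parts(); save("w3.png",im)
for x in o: print(*x)
s=bot.read_state();print(s["position"],s["joint_positions"])
for t in NOM: find("wrist",t+"_mid",.011,2,s)
E
```

```text
[362.0, 79.5] (38.3, 54.7) 144.8 [7.6, 3.9] [163.0, 108.0, 179.0] [184, 6, 36, 37, 742] 0.023
[417.5, 329.3] (69.8, 70.6) 141.0 [1.5, -14.2] [175.0, 173.0, 171.0] [336, 11, 44, 70, 1279] 0.023
[427.8, 167.3] (64.2, 83.6) 115.2 [-6.9, 16.7] [207.0, 104.0, 96.0] [239, 27, 57, 51, 1034] 0.025
[482.9, 580.1] (10.5, 126.0) 175.6 [0.2, -0.1] [68.0, 66.0, 63.0] [523, 37, 20, 87, 701] 0.03
[505.8, 430.7] (52.7, 52.8) 0.1 [-0.2, -1.3] [146.0, 144.0, 140.0] [415, 85, 37, 36, 1044] 0.027
[554.9, 315.1] (38.4, 71.2) 147.6 [-1.0, -0.3] [91.0, 113.0, 145.0] [341, 114, 41, 49, 1063] 0.023
[561.4, 172.6] (51.1, 62.1) 66.1 [-1.5, -1.5] [125.0, 164.0, 133.0] [252, 127, 44, 38, 1038] 0.023
[604.9, 579.7] (2.8, 90.7) 179.5 [-2.3, 0.0] [62.0, 59.0, 57.0] [521, 132, 9, 56, 202] 0.03
[660.0, 412.3] (40.5, 115.6) 137.7 [-7.4, -6.9] [92.0, 91.0, 89.0] [401, 177, 52, 53, 274] 0.03
[702.1, 460.5] (37.6, 79.3) 141.5 [5.6, 6.2] [91.0, 90.0, 88.0] [423, 196, 42, 41, 329] 0.03
[694.2, 579.9] (2.7, 58.8) 179.4 [-0.8, -0.2] [56.0, 54.0, 52.0] [513, 196, 10, 31, 238] 0.03
[870.5, 319.6] (3.2, 129.3) 90.3 [-0.1, 8.6] [140.0, 119.0, 31.0] [334, 305, 71, 6, 320] 0.028
[870.4, 169.4] (3.8, 129.5) 89.9 [-0.1, -16.9] [79.0, 76.0, 74.0] [254, 308, 70, 11, 323] 0.03
[0.58583831 0.25254521 0.37735746] [ 1.33167416e+01  2.41920715e+01  6.78138429e+01 -3.45067486e-02
  8.80261344e+01 -7.31741140e+01]
tube_mid 0.97 432 105 [0.509, 0.4315, 0.011]
battery_mid 0.85 360 140 [0.5579, 0.3146, 0.011]
bracket_mid 0.73 356 46 [0.4146, 0.312, 0.011]
bracket_mid 0.73 194 17 [0.3599, 0.0706, 0.011]
tkey_mid 0.69 266 57 [0.4215, 0.1726, 0.011]
```

View pics/w3.png

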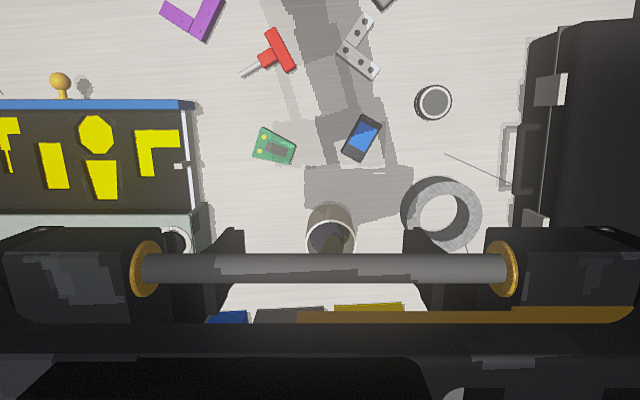

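Measured: wedge (561.4,172.6, 66°), battery (555,315, -32.4°), silver bracket (419,315, 51°), T key (424,175, -64.8°), tube (506,431); the picture shows all five parts free and clear, with the purple decoy at (195,17). I start with the wedge, whose cavity is at the rear.

Emit:
apply_moves --plan '[-0.07,-0.23,-0.9,1,-0.07,-0.23,-0.9,1,-0.07,-0.23,-0.9,1,-0.07,-0.23,-0.9,1,-0.07,-0.23,-0.9,1,-0.07,-0.23,-0.9,1,-0.07,-0.23,-0.8,0.95,0,0,0,0,0,0,0,0]' --grip -0.55

```text
time_s: 11.65
position: [0.5628, 0.1732, 0.0689]
tcp_rot: [[-0.409, -0.913, 0.003], [-0.913, 0.409, 0.0], [-0.002, -0.002, -1.0]]
force: [0.4, -0.4, 0.6]
opening: 0.777
grasp_force: 0.0
```

Run:
```python
from h import *
s=bot.read_state(); print(s["position"],np.degrees(np.arctan2(s["tcp_rot"][1][1],s["tcp_rot"][0][1])),s["joint_positions"])
```

```text
[0.56283424 0.17318715 0.0688545 ] 155.8803953867839 [ 6.23366801e+00  3.94977302e+01  9.43443094e+01  1.26800751e-02
  4.60013213e+01 -1.49655622e+02]
```

Emit:
apply_moves --plan '[-0.03,-0.01,-0.7,0.02,0,0,-0.44,0,0,0,0,0,0,0,0,0]'

```text
time_s: 12.15
position: [0.5616, 0.1731, 0.0125]
tcp_rot: [[-0.403, -0.915, 0.004], [-0.915, 0.403, 0.0], [-0.002, -0.003, -1.0]]
force: [0.5, -0.1, -0.6]
opening: 0.777
grasp_force: 0.0
```

Emit:
apply_moves --plan '[0,0,0,0,0,0,0,0,0,0,0,0,0,0,0,0,0,0,0,0,0,0,0,0]' --grip 1

```text
time_s: 12.9
position: [0.5603, 0.1725, 0.011]
tcp_rot: [[-0.403, -0.915, 0.001], [-0.915, 0.403, -0.0], [-0.0, -0.001, -1.0]]
force: [-1.3, -0.4, 5.3]
opening: 0.506
grasp_force: 29.6
```

Emit:
apply_moves --plan '[0,0,0.4,0,0,0,0.8,0,0,0,1,0,0,0,0.8,0,0,0,0,0]'

```text
time_s: 13.52
position: [0.5618, 0.1729, 0.1633]
tcp_rot: [[-0.403, -0.915, 0.006], [-0.915, 0.403, 0.001], [-0.003, -0.006, -1.0]]
force: [-0.4, -0.6, -2.2]
opening: 0.508
grasp_force: 29.7
```

Run:
```python
from h import *
im,D=bot.capture("wrist"); save("w4.png",im)
```

```text
(no output)
```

View pics/w4.png

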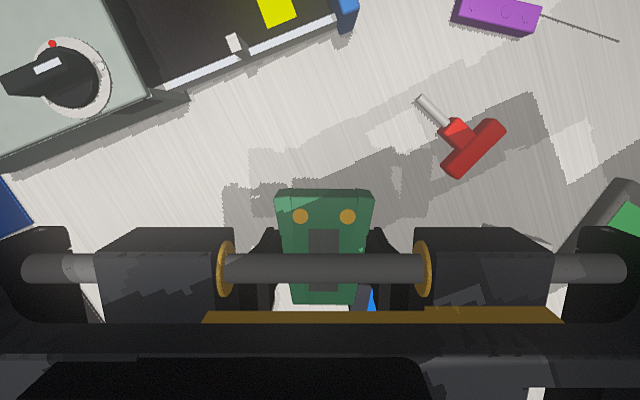

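The wedge is held squarely (centre at about (325,235)). The knob and T key are also in view, at (70,75) and (465,140). Carrying it to its cavity.

Emit:
apply_moves --plan '[0.1,-0.82,0,-1,0.1,-0.82,0,-1,0.1,-0.82,0,-1,0.1,-0.82,0,-1,0.1,-0.82,0,-1,0.1,-0.82,0,-1,0.1,-0.83,0,-0.95,0,0,0,0,0,0,0,0]'

```text
time_s: 14.7
position: [0.5931, -0.1141, 0.1583]
tcp_rot: [[-0.998, 0.057, -0.005], [0.057, 0.998, 0.002], [0.005, 0.002, -1.0]]
force: [0.2, 0.3, -1.5]
opening: 0.505
grasp_force: 29.7
```

```bash
cat >> h.py <<'E'
def held(top,dz=.012):
    """rect of held part's visible upper points: z within TCP-.. window, excluding fingers by image window"""
    s=bot.read_state(); im,D=bot.capture("wrist"); P=pose("wrist",s); C=cloud(P,D); h=im.astype(int)
    return s,im,D,C,h
def yaw(s): return np.degrees(np.arctan2(s["tcp_rot"][1][1],s["tcp_rot"][0][1]))
E
python3 - <<'E'
from h import *
s,im,D,C,h=held(0); print(s["position"],yaw(s),s["opening"])
m=(h[...,1]>h[...,0]+12)&(C[...,2]<s["position"][2]+.02)&(C[...,2]>s["position"][2]-.004); m=cv2.morphologyEx(m.astype(np.uint8),cv2.MORPH_OPEN,np.ones((3,3)))
n,l,st,c=cv2.connectedComponentsWithStats(m); k=1+np.argmax(st[1:,4]); q=C[l==k]; print(st[k],cv2.minAreaRect(q[:,:2].astype(np.float32)*1000),q[:,2].mean(), np.median(q[:,2]))
E
```

```text
[ 0.59313432 -0.11406973  0.15832528] 86.75724767621726 0.5049369483521912
[ 274  191  101   63 4507] ((578.3505859375, -113.12030792236328), (50.780982971191406, 32.08964538574219), 86.95011138916016) 0.16636033997877284 0.16690740130815726
```

Emit:
apply_moves --plan '[0.07,-0.03,-0.6,-0.03,0,0,-0.9,0,0,0,-0.7,0,0,0,-0.06,0,0,0,0,0,0,0,0,0]'

```text
time_s: 15.5
position: [0.5996, -0.1166, 0.0493]
tcp_rot: [[-0.998, 0.061, 0.003], [0.061, 0.998, -0.001], [-0.003, -0.001, -1.0]]
force: [0.2, -0.7, -1.2]
opening: 0.507
grasp_force: 29.7
```

Emit:
apply_moves --plan '[-0.05,0.02,0,0,0,0,0,0,0,0,0,0]'

```text
time_s: 15.88
position: [0.596, -0.1156, 0.048]
tcp_rot: [[-0.998, 0.062, 0.001], [0.062, 0.998, -0.0], [-0.001, -0.0, -1.0]]
force: [-0.2, 0.4, -1.4]
opening: 0.523
grasp_force: 3.0
```

Grip force fell to 3 N: the slackening event. Check.

Run:
```python
from h import *
s,im,D,C,h=held(0); print(s["position"],yaw(s),s["opening"],s["grasp_force"])
m=(h[...,1]>h[...,0]+12)&(C[...,2]<s["position"][2]+.02)&(C[...,2]>.02); m=cv2.morphologyEx(m.astype(np.uint8),cv2.MORPH_OPEN,np.ones((3,3)))
n,l,st,c=cv2.connectedComponentsWithStats(m); k=1+np.argmax(st[1:,4]); q=C[l==k]; print(st[k],cv2.minAreaRect(q[:,:2].astype(np.float32)*1000),q[:,2].mean(), np.median(q[:,2]))
a=st[k]; qq=q[q[:,2]>np.median(q[:,2])-.01]; A=np.c_[qq[:,:2],np.ones(len(qq))]; print(np.linalg.lstsq(A,qq[:,2],rcond=None)[0])
```

```text
[ 0.59597948 -0.11558734  0.04798614] 86.44009305976495 0.522846048708882 2.961222978774458
[    0     3   640    30 15109] ((484.0139465332031, -107.41502380371094), (308.3481750488281, 1.5324450731277466), 86.52173614501953) 0.05074757301578598 0.05225136576483411
[-0.16165131  0.00781396  0.13516485]
```

Run:
```python
from h import *
s,im,D,C,h=held(0); print(s["opening"],s["grasp_force"])
m=(h[...,1]>h[...,0]+12)&(C[...,2]<s["position"][2]+.02)&(C[...,2]>.02); m=cv2.morphologyEx(m.astype(np.uint8),cv2.MORPH_OPEN,np.ones((3,3)));m[:100]=0
n,l,st,c=cv2.connectedComponentsWithStats(m); k=1+np.argmax(st[1:,4]); q=C[l==k]; print(st[k],cv2.minAreaRect(q[:,:2].astype(np.float32)*1000),q[:,2].mean(), np.median(q[:,2]))
q=q[abs(q[:,2]-np.median(q[:,2]))<.006]; A=np.c_[q[:,:2],np.ones(len(q))]; print(np.linalg.lstsq(A,q[:,2],rcond=None)[0])
save("w5.png",im)
```

```text
0.5245173341769532 2.9743268148740754
[ 272  184  104   70 5345] ((580.141357421875, -114.454345703125), (51.23246765136719, 36.45786666870117), 86.80449676513672) 0.05617625980375314 0.05723444745949219
[-0.12707837  0.00887124  0.13195666]
```

View pics/w5.png

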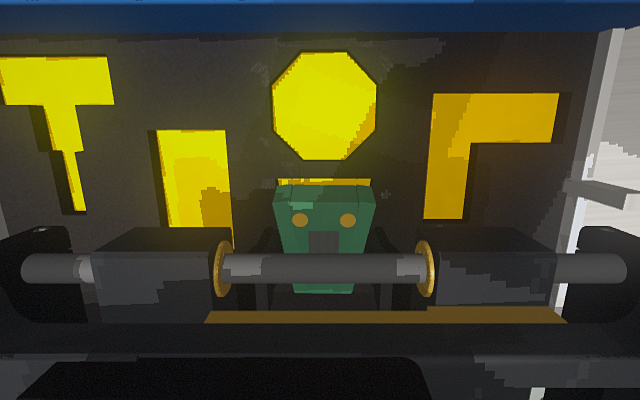

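The wedge is still between the fingers above its cavity but tilted about 7° with its front up. The yellow strip of cavity at (325,181) is just ahead of it. I nudge forward and see whether the grip comes back.

Emit:
apply_moves --plan '[0.05,0,0,0,0,0,0,0]' --grip 1

```text
time_s: 16.23
position: [0.5988, -0.1156, 0.0475]
tcp_rot: [[-0.998, 0.062, 0.001], [0.062, 0.998, -0.0], [-0.001, -0.0, -1.0]]
force: [-0.5, -0.0, -1.1]
opening: 0.5
grasp_force: 29.6
```

```bash
cat >> h.py <<'E'
def green():
    s,im,D,C,h=held(0); print(s["position"].round(4),s["opening"],s["grasp_force"])
    m=(h[...,1]>h[...,0]+12)&(C[...,2]<s["position"][2]+.02)&(C[...,2]>.02); m=cv2.morphologyEx(m.astype(np.uint8),cv2.MORPH_OPEN,np.ones((3,3)));m[:100]=0
    n,l,st,c=cv2.connectedComponentsWithStats(m); k=1+np.argmax(st[1:,4]); q=C[l==k]; print(st[k],cv2.minAreaRect(q[:,:2].astype(np.float32)*1000),np.median(q[:,2]))
    q=q[abs(q[:,2]-np.median(q[:,2]))<.006]; A=np.c_[q[:,:2],np.ones(len(q))]; print(np.linalg.lstsq(A,q[:,2],rcond=None)[0])
    return im
E
python3 - <<'E'
from h import *
green()
E
```

```text
[ 0.5988 -0.1156  0.0475] 0.5001348354549464 29.595198060851544
[ 271  183  106   71 5663] ((582.9100952148438, -116.29806518554688), (54.879642486572266, 39.763187408447266), 86.31097412109375) 0.05821868727578017
[-0.08326062  0.00617453  0.10758852]
```

Emit:
apply_moves --plan '[0.03,0,-0.1,0,0,0,-0.1,0,0,0,-0.1,0,0,0,0,0]'

```text
time_s: 16.77
position: [0.6036, -0.1158, 0.0363]
tcp_rot: [[-0.998, 0.063, 0.009], [0.063, 0.998, -0.002], [-0.009, -0.001, -1.0]]
force: [0.0, 3.2, 19.5]
opening: 0.497
grasp_force: 29.6
```

Emit:
apply_moves --plan '[0,0,0.15,0,0,0,0,0,0,0,0,0]'

```text
time_s: 17.15
position: [0.5992, -0.1153, 0.0391]
tcp_rot: [[-0.998, 0.062, -0.001], [0.062, 0.998, 0.001], [0.002, 0.0, -1.0]]
force: [0.1, 0.3, -2.0]
opening: 0.496
grasp_force: 29.7
```

Run:
```python
from h import *
im=green(); save("w6.png",im[90:330,180:480].repeat(2,0).repeat(2,1))
```

```text
[ 0.5992 -0.1153  0.0391] 0.496044813715993 29.670449567483956
[ 272  180  104   74 5483] ((582.8114624023438, -114.32836151123047), (51.1082649230957, 38.143062591552734), 86.03590393066406) 0.04804123736886934
[-0.12340634  0.00760354  0.12063198]
```

View pics/w6.png

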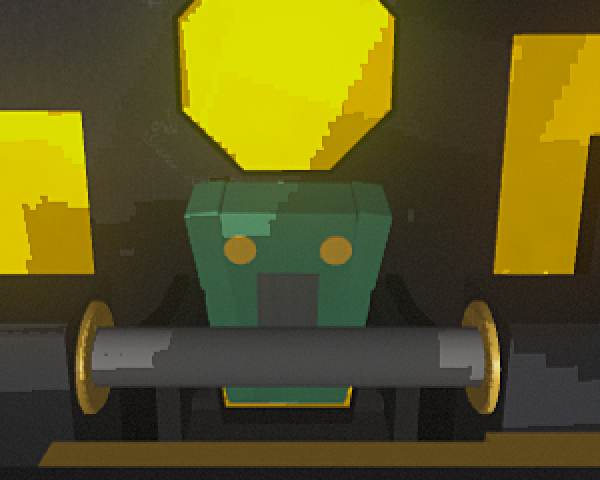

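The cause is clear: the tilted wedge's rear touched the cavity floor, with the yellow strip still visible behind it at (288,405 in the crop), while its front is still at foam level. I shift it 2.5 mm back and let go.

Emit:
apply_moves --plan '[0.05,0,-0.02,0,0,0,-0.02,0,0,0,0,0]'

```text
time_s: 17.58
position: [0.6024, -0.1155, 0.0378]
tcp_rot: [[-0.998, 0.062, -0.0], [0.062, 0.998, 0.0], [0.0, 0.0, -1.0]]
force: [0.5, 0.5, -0.7]
opening: 0.498
grasp_force: 29.7
```

Emit:
apply_moves --plan '[0,0,0,0,0,0,0,0,0,0,0,0]' --grip -0.25

```text
time_s: 17.95
position: [0.6025, -0.1155, 0.0383]
tcp_rot: [[-0.998, 0.062, 0.0], [0.062, 0.998, -0.0], [-0.0, -0.0, -1.0]]
force: [0.7, 0.4, -0.5]
opening: 0.619
grasp_force: 0.0
```

Run:
```python
from h import *
im=green()
```

```text
[ 0.6025 -0.1155  0.0383] 0.6187291573933681 0.0
[ 273  179  103   75 5390] ((586.3555908203125, -114.5045166015625), (51.20179748535156, 39.07248306274414), 85.9303207397461) 0.04532076131036622
[-0.10496103  0.00581103  0.10730326]
```

Emit:
apply_moves --plan '[0,0,0.6,0,0,0,1,0,0.1,0,1,0,0.2,0,1,0,0.3,0,0.8,0,0,0,0,0,0,0,0,0]'

```text
time_s: 18.88
position: [0.6313, -0.1151, 0.2572]
tcp_rot: [[-0.998, 0.062, -0.002], [0.062, 0.998, 0.001], [0.002, 0.001, -1.0]]
force: [-0.9, -0.3, -1.5]
opening: 0.626
grasp_force: 0.0
```

```bash
cat >> h.py <<'E'
def seat(col,name,x0,y0,rad=.055,zlo=.03):
    """top-face fit of a part in the drawer around x0,y0"""
    s=bot.read_state(); im,D=bot.capture("wrist"); P=pose("wrist",s); C=cloud(P,D)
    m=(C[...,2]>zlo)&(C[...,2]<.06)&(D>.1)&(np.hypot(C[...,0]-x0,C[...,1]-y0)<rad)
    n,l,st,c=cv2.connectedComponentsWithStats(m.astype(np.uint8)); k=1+np.argmax(st[1:,4]); q=C[l==k]
    q=q[q[:,2]>zlo]; r=cv2.minAreaRect(q[:,:2].astype(np.float32)*1000); A=np.c_[q[:,:2]-[x0,y0],np.ones(len(q))]
    print(name,np.round(r[0],1),np.round(r[1],1),round(r[2],1),"plane",np.linalg.lstsq(A,q[:,2],rcond=None)[0].round(4),st[k].tolist()); return s,im,C
E
python3 - <<'E'
from h import *
s,im,C=seat(0,"wedge",.597,-.115); print(s["position"])
save("w7.png",im[60:260,180:480].repeat(2,0).repeat(2,1))
E
```

```text
wedge [ 599.2 -115.8] [50.8 64.2] 84.8 plane [-0.1327  0.0031  0.0431] [300, 121, 45, 55, 1973]
[ 0.6312778  -0.11510209  0.25720273]
```

View pics/w7.png

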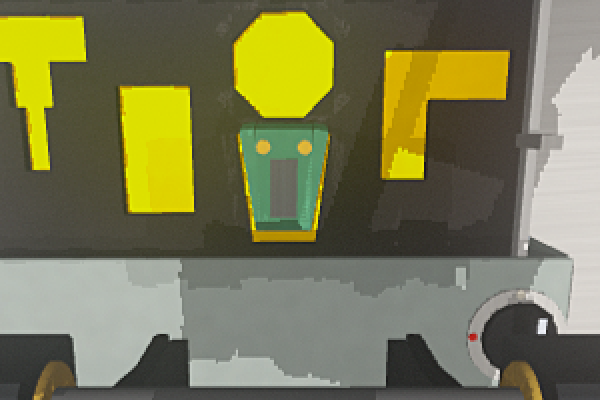

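The wedge's rear is down, but its front is propped on the front foam edge, with a yellow gap behind at (285,237 in the crop). Checking how far it must go back.

Run:
```python
from h import *
s=bot.read_state(); im,D=bot.capture("wrist"); C=cloud(pose("wrist",s),D); h=im.astype(int)
ex=np.array([.9982,-.0593]); o=np.array([.5969,-.1153])
loc=(C[...,:2]-o)@np.c_[ex,[.0593,.9982]]
near=(abs(loc[...,0])<.04)&(abs(loc[...,1])<.034)&(D>.1)
ye=(h[...,0]>h[...,2]+60)&(h[...,1]>h[...,2]+50)&near&(C[...,2]<.024)
print("yellow x'",np.percentile(loc[ye][:,0],[1,99])*1000,"y'",np.percentile(loc[ye][:,1],[1,99])*1000)
gr=(h[...,1]>h[...,0]+12)&near
for a in(-20,-10,0,10,20):
    w=gr&(abs(loc[...,1]*1000-a)<3)&(C[...,2]>.025); q=loc[w]*1000; z=C[w][:,2]*1000; i=np.argsort(q[:,0]); print(a,q[i[[0,3,8]],0].round(1),z[i[[0,3,8]]].round(1),"rear",q[i[[-4,-1]],0].round(1),z[i[[-4,-1]]].round(1))
```

```text
yellow x' [-39.35040773  39.28787952] y' [-27.98998762  28.02191851]
-20 [-30.  -30.  -28.9] [32.1 30.5 35.6] rear [24.  27.9] [39.2 37.9]
-10 [-29.9 -29.9 -28.9] [27.9 26.7 35.1] rear [32.9 33.1] [37.9 36.5]
0 [-29.9 -29.9 -28.8] [28.3 27.2 34.7] rear [32.8 33. ] [38.3 37.3]
10 [-28.8 -28.8 -27.7] [36.8 34.1 40.1] rear [33.1 33.1] [37.2 36.7]
20 [-29.9 -28.8 -27.7] [30.5 35.5 40.9] rear [20.3 24.2] [40.4 39.2]
```

The drawer itself has probably been nudged in by a few mm. Re-measuring the cavities.

```bash
cat >> h.py <<'E'
SLOT0=dict(tube=(522.3,-111.1),tkey=(520.8,-262.8),bracket=(547.6,-25.1),battery=(568.4,-192.1),wedge=(596.9,-115.3))
CAV0=dict(tube=(522.3,-111.1),tkey=(529.8,-263.3),bracket=(558.2,-15.7),battery=(568.4,-192.1))
def cavs(s,im,D):
    """shift of empty cavities vs first view (mm)"""
    C=cloud(pose("wrist",s),D); h=im.astype(int)
    m=(h[...,0]>h[...,2]+60)&(h[...,1]>h[...,2]+50)&(C[...,2]<.026)&(C[...,2]>.008)&(C[...,0]>.45)&(C[...,1]<.06)&(C[...,1]>-.33)
    n,l,st,c=cv2.connectedComponentsWithStats(m.astype(np.uint8))
    for k in range(1,n):
        if st[k,4]>400:
            r=cv2.minAreaRect(C[l==k][:,:2].astype(np.float32)*1000); d={t:np.hypot(*(np.array(r[0])-CAV0[t])) for t in CAV0}; t=min(d,key=d.get)
            print(t,np.round(np.array(r[0])-CAV0[t],1),np.round(r[1],1),round(r[2],1))
E
python3 - <<'E'
from h import *
s=bot.read_state(); im,D=bot.capture("wrist"); cavs(s,im,D); find("wrist","pull",.042,1,s); print(s["position"],np.abs(s["qvel"]).max())
E
```

```text
tube [11.3 -0.6] [60.2 59.8] 86.4
tkey [11.1 -1.7] [67.6 89.3] 86.6
bracket [11.2  0.1] [75.8 76.4] 86.4
battery [10.8 -1.4] [43.  77.1] 86.6
pull 0.97 295 14 [0.4526, -0.1344, 0.042]
[ 0.63074042 -0.11499348  0.25604622] 0.38304874232517044
```

The drawer was pushed in by about 11 mm while the wedge touched down; its friction is low. I pull it back against the stop, then seat the wedge again.

Emit:
apply_moves --plan '[-0.9,-0.09,0,0,-0.9,-0.09,0,0,-0.9,-0.08,0,0,-0.87,-0.08,0,0,0,0,-0.9,0,0,0,-0.95,0,0,0,-0.95,0,0,0,-0.95,0,0,0,-0.93,0,0,0,0,0,0,0,0,0]'

```text
time_s: 20.45
position: [0.4541, -0.1327, 0.0248]
tcp_rot: [[-0.998, 0.062, 0.0], [0.062, 0.998, -0.0], [-0.001, -0.0, -1.0]]
force: [0.6, 0.8, -0.4]
opening: 0.625
grasp_force: 0.0
```

Emit:
apply_moves --plan '[0,0,0,0,0,0,0,0,0,0,0,0,0,0,0,0,0,0,0,0]' --grip 1

```text
time_s: 21.08
position: [0.4539, -0.1318, 0.0247]
tcp_rot: [[-0.998, 0.063, 0.0], [0.063, 0.998, 0.001], [-0.0, 0.001, -1.0]]
force: [0.7, 3.3, 6.4]
opening: 0.276
grasp_force: 30.0
```

Emit:
apply_moves --plan '[-0.1,0,0,0,-0.12,0.01,0,0,0,0,0,0,0,0,0,0]'

```text
time_s: 21.58
position: [0.4432, -0.1312, 0.0247]
tcp_rot: [[-0.998, 0.063, 0.001], [0.063, 0.998, 0.001], [-0.001, 0.001, -1.0]]
force: [2.1, 5.1, 6.1]
opening: 0.275
grasp_force: 30.0
```

Emit:
apply_moves --plan '[-0.06,0,0,0,-0.02,0,0,0,0,0,0,0]'

```text
time_s: 21.95
position: [0.4432, -0.1314, 0.0248]
tcp_rot: [[-0.998, 0.065, 0.009], [0.065, 0.998, -0.001], [-0.009, -0.001, -1.0]]
force: [11.7, 13.2, 2.0]
opening: 0.276
grasp_force: 30.0
```

Emit:
apply_moves --plan '[0,0,0,0,0,0,0,0,0,0,0,0,0,0,0,0]' --grip -0.25

```text
time_s: 22.45
position: [0.4385, -0.1321, 0.024]
tcp_rot: [[-0.998, 0.062, -0.001], [0.062, 0.998, 0.0], [0.001, 0.0, -1.0]]
force: [0.2, -1.1, -1.0]
opening: 0.599
grasp_force: 0.0
```

Emit:
apply_moves --plan '[0,0,0.95,0,0,0,0.95,0,0,0,0.95,0,0,0,0.9,0,0.9,0.09,0.9,0,0.9,0.09,0,0,0.9,0.08,0,0,0.9,0.08,0,0,0,0,0,0,0,0,0,0]'

```text
time_s: 23.7
position: [0.6165, -0.1149, 0.2547]
tcp_rot: [[-0.998, 0.062, -0.003], [0.062, 0.998, 0.001], [0.003, 0.001, -1.0]]
force: [-0.1, 0.1, -0.6]
opening: 0.623
grasp_force: 0.0
```

Run:
```python
from h import *
s,im,C=seat(0,"wedge",.597,-.115); print(s["position"])
im,D=bot.capture("wrist"); cavs(s,im,D); save("w8.png",im[60:260,180:480].repeat(2,0).repeat(2,1))
```

```text
wedge [ 588.  -114.6] [51.  63.3] 86.3 plane [-0.1215  0.0061  0.0417] [300, 125, 45, 54, 1985]
[ 0.61653776 -0.11491024  0.25474232]
tube [-0.1  0.2] [60.1 59.5] 86.4
tkey [ 0.5 -0.8] [68.1 90.1] 86.7
bracket [0.  0.9] [76.5 75.6] 86.7
battery [-0.3 -0.5] [43. 77.] 86.6
```

Emit:
apply_moves --plan '[-0.2,0,-0.9,0,-0.17,0,-0.9,0,0,0,-0.9,0,0,0,-0.9,0,0,0,-0.6,0,0,0,0,0,0,0,0,0]'

```text
time_s: 24.68
position: [0.5999, -0.1155, 0.047]
tcp_rot: [[-0.998, 0.062, 0.002], [0.062, 0.998, -0.001], [-0.002, -0.001, -1.0]]
force: [0.4, 0.8, 0.8]
opening: 0.624
grasp_force: 0.0
```

Emit:
apply_moves --plan '[-0.03,0,-0.24,0,0,0,0,0]'

```text
time_s: 24.92
position: [0.5975, -0.1149, 0.0337]
tcp_rot: [[-0.998, 0.062, -0.0], [0.062, 0.998, 0.0], [0.0, 0.0, -1.0]]
force: [-0.4, -0.4, -0.4]
opening: 0.628
grasp_force: 0.0
```

Emit:
apply_moves --plan '[0,0,0,0,0,0,0,0,0,0,0,0]' --grip 1

```text
time_s: 25.3
position: [0.5981, -0.1152, 0.034]
tcp_rot: [[-0.998, 0.062, 0.001], [0.062, 0.998, -0.0], [-0.001, -0.0, -1.0]]
force: [0.4, -0.9, 1.2]
opening: 0.471
grasp_force: 29.7
```

Emit:
apply_moves --plan '[0,0,0.15,0,0,0,0.15,0,0.09,0,0,0,0.09,0,0,0,0,0,0,0,0,0,0,0]'

```text
time_s: 26.05
position: [0.6066, -0.1149, 0.0483]
tcp_rot: [[-0.998, 0.062, -0.001], [0.062, 0.998, 0.0], [0.001, 0.0, -1.0]]
force: [0.4, 0.3, -1.4]
opening: 0.47
grasp_force: 29.7
```

Run:
```python
from h import *
im=green(); save("w9.png",im[90:330,180:480].repeat(2,0).repeat(2,1))
s=bot.read_state(); im,D=bot.capture("wrist"); cavs(s,im,D)
```

```text
[ 0.6066 -0.1149  0.0483] 0.46959895271902563 29.676427245140076
[ 271  168  106   86 6129] ((586.0414428710938, -116.43595886230469), (56.39888000488281, 44.040687561035156), 85.89191436767578) 0.05932175163983697
[-0.11700097  0.00604082  0.12818915]
tube [-0.1  0.3] [60.4 60.6] 86.6
tkey [ 0.2 -1.7] [63.7 90.5] 86.5
bracket [0.1 2.8] [73.8 76.3] 86.6
battery [-2.8 -0.2] [44.2 72.2] 86.4
tube [44.  -2.4] [57.6  5.2] 86.4
```

View pics/w9.png

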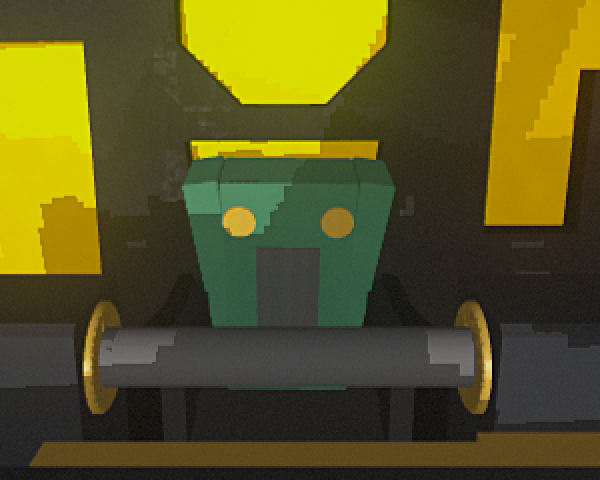

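The wedge is now above its cavity, with the yellow strip in front at (285,148) even; the centre is about 596. Lowering until the rear nearly touches, then release.

Emit:
apply_moves --plan '[0.01,0,-0.15,0,0,0,-0.14,0,0,0,0,0]'

```text
time_s: 26.52
position: [0.6071, -0.115, 0.0333]
tcp_rot: [[-0.998, 0.062, -0.001], [0.062, 0.998, 0.0], [0.001, 0.0, -1.0]]
force: [0.2, 0.7, -0.5]
opening: 0.468
grasp_force: 29.7
```

Emit:
apply_moves --plan '[0,0,0,0,0,0,0,0,0,0,0,0]' --grip -0.25

```text
time_s: 26.9
position: [0.6076, -0.1151, 0.0345]
tcp_rot: [[-0.998, 0.062, 0.001], [0.062, 0.998, -0.0], [-0.001, -0.0, -1.0]]
force: [-0.1, 0.2, 0.2]
opening: 0.613
grasp_force: 0.0
```

Emit:
apply_moves --plan '[0,0,0.4,0,0,0,1,0,0,0.1,1,0,0.2,0.5,1,0,0,0.5,0.95,0,0,0,0,0,0,0,0,0]'

```text
time_s: 27.78
position: [0.6169, -0.06, 0.2524]
tcp_rot: [[-0.998, 0.062, 0.0], [0.062, 0.998, -0.0], [-0.001, -0.0, -1.0]]
force: [-0.3, 0.1, -0.3]
opening: 0.626
grasp_force: 0.0
```

Run:
```python
from h import *
s,im,C=seat(0,"wedge",.597,-.115); print(s["position"])
im,D=bot.capture("wrist"); cavs(s,im,D)
```

```text
wedge [ 597.9 -118.9] [50.6 62.5] 84.8 plane [ 0.0001 -0.0066  0.0377] [252, 136, 44, 53, 1874]
[ 0.61689564 -0.05995103  0.25237953]
tube [ 0.9 -0.8] [59.  60.1] 86.1
tkey [ 1.6 -1.1] [68.3 90.1] 86.6
bracket [1. 1.] [75.3 75.8] 86.6
battery [ 0.8 -1.4] [42. 77.] 86.7
```

The wedge is seated flat (top at 37.7 mm, level). Next is the battery.

Emit:
apply_moves --plan '[-0.15,0.94,0,-0.7,-0.15,0.94,0,-0.7,-0.16,0.94,0,-0.7,-0.16,0.94,0,-0.8,-0.15,0.94,-0.3,0,-0.15,0.94,-0.3,0,-0.16,0.93,-0.3,0,-0.15,0.93,-0.3,0,0,0,0,0,0,0,0,0]' --grip -0.4

```text
time_s: 29.12
position: [0.5556, 0.3139, 0.1904]
tcp_rot: [[-0.843, 0.538, -0.002], [0.538, 0.843, -0.002], [0.001, -0.003, -1.0]]
force: [0.2, -0.2, -0.1]
opening: 0.704
grasp_force: 0.0
```

```bash
cat >> h.py <<'E'
def look():
    s=bot.read_state(); o,im,D,C,l=parts(); print(s["position"].round(4),"yaw",round(yaw(s),1),"op",round(s["opening"],2))
    for x in o:
        if x[5][4]>250 and x[0][0]<640 and x[0][1]<560: print(*x[:5])
    return im
E
python3 - <<'E'
from h import *
look()
E
```

```text
[0.5556 0.3139 0.1904] yaw 57.4 op 0.7
[417.2, 329.5] (70.1, 70.3) 141.0 [0.4, -12.9] [153.0, 150.0, 147.0]
[505.5, 431.1] (53.2, 53.3) 147.3 [-0.6, -0.7] [147.0, 145.0, 142.0]
[427.7, 167.5] (63.8, 84.5) 114.8 [-7.4, 19.3] [202.0, 96.0, 88.0]
[361.7, 80.0] (39.4, 55.3) 143.5 [7.8, 5.1] [144.0, 93.0, 160.0]
[554.0, 315.6] (38.2, 69.9) 147.9 [-1.0, 0.8] [70.0, 84.0, 112.0]
```

Emit:
apply_moves --plan '[-0.02,0.03,-0.9,0.03,0,0,-0.9,0,0,0,-0.9,0,0,0,-0.6,0,0,0,-0.22,0,0,0,0,0,0,0,0,0]'

```text
time_s: 30.05
position: [0.5563, 0.3165, 0.0173]
tcp_rot: [[-0.845, 0.534, 0.003], [0.534, 0.845, 0.001], [-0.002, 0.002, -1.0]]
force: [-0.0, -0.3, -0.1]
opening: 0.7
grasp_force: 0.0
```

Emit:
apply_moves --plan '[0,0,0,0,0,0,0,0,0,0,0,0,0,0,0,0,0,0,0,0]' --grip 1

```text
time_s: 30.68
position: [0.555, 0.3165, 0.0161]
tcp_rot: [[-0.846, 0.534, 0.0], [0.534, 0.846, 0.0], [-0.0, 0.0, -1.0]]
force: [-0.5, -0.1, 4.8]
opening: 0.428
grasp_force: 30.0
```

Emit:
apply_moves --plan '[0,0,0.5,0,0,0,1,0,0,0,1,0,0,0,0.5,0,0,0,0,0]'

```text
time_s: 31.3
position: [0.5562, 0.317, 0.1676]
tcp_rot: [[-0.846, 0.534, 0.005], [0.534, 0.846, 0.002], [-0.003, 0.004, -1.0]]
force: [-0.0, 0.3, -2.2]
opening: 0.427
grasp_force: 30.0
```

Emit:
apply_moves --plan '[0.02,-0.92,0,0.97,0.02,-0.92,0,0.97,0.02,-0.92,0,0.95,0.02,-0.92,0,0,0.02,-0.92,0,0,0.02,-0.92,0,0,0.02,-0.93,0,0,0.02,-0.93,0,0,0.02,-0.93,0,0,0.02,-0.93,0,0,0.02,-0.93,0,0,0,0,0,0]'

```text
time_s: 32.8
position: [0.5653, -0.1954, 0.1633]
tcp_rot: [[-0.998, 0.063, -0.002], [0.063, 0.998, 0.0], [0.002, 0.0, -1.0]]
force: [-0.4, 0.9, -1.3]
opening: 0.429
grasp_force: 30.0
```

Emit:
apply_moves --plan '[0,0,-0.9,0,0,0,-0.9,0,0,0,0,0,0,0,0,0]'

```text
time_s: 33.3
position: [0.5662, -0.1915, 0.0759]
tcp_rot: [[-0.998, 0.058, -0.0], [0.058, 0.998, 0.0], [0.0, 0.0, -1.0]]
force: [0.8, 0.0, -0.5]
opening: 0.426
grasp_force: 30.0
```

```bash
cat >> h.py <<'E'
def above(fn,w):
    """held part points: near tool level, in image window w=(u0,u1,v0,v1); front edge and centre line along drawer axes"""
    s=bot.read_state(); im,D=bot.capture("wrist"); C=cloud(pose("wrist",s),D); h=im.astype(int); z=s["position"][2]
    m=fn(h)&(C[...,2]<z+.02)&(C[...,2]>z-.02); W=np.zeros(m.shape,bool); W[w[2]:w[3],w[0]:w[1]]=1
    n,l,st,c=cv2.connectedComponentsWithStats(cv2.morphologyEx((m&W).astype(np.uint8),cv2.MORPH_OPEN,np.ones((3,3)))); k=1+np.argmax(st[1:,4]); q=C[l==k]
    p=np.array(s["position"]); ex=np.array([.9982,-.0593]); ey=np.array([.0593,.9982]); L=(q[:,:2]-p[:2])@np.c_[ex,ey]*1000
    r=cv2.minAreaRect(q[:,:2].astype(np.float32)*1000)
    print(p.round(4),"yaw",round(yaw(s),1),"gf",s["grasp_force"],"x'",np.percentile(L[:,0],[.5,99.5]).round(1),"y'",np.percentile(L[:,1],[.5,99.5]).round(1),np.round(r[1],1),round(r[2],1),"topz-tcp",np.percentile(q[:,2]-z,95).round(4),st[k].tolist())
    cavs(s,im,D); return im
E
python3 - <<'E'
from h import *
im=above(lambda h:h.max(2)<400,(250,400,100,235))
save("w10.png",im[90:330,180:480].repeat(2,0).repeat(2,1))
E
```

```text
[ 0.5662 -0.1915  0.0759] yaw 86.7 gf 29.999784529209137 x' [-35.6  -8.6] y' [-26.  26.] [54.9 27.6] 86.6 topz-tcp 0.0058 [271, 178, 106, 57, 4251]
tube [0.1 1.3] [58.3 59.7] 86.6
tkey [-1.4 -0.3] [68.9 85.9] 86.7
bracket [0.5 3.8] [70.6 76.1] 85.7
battery [-33.1   2.1] [43.8  8.2] 86.3
```

View pics/w10.png

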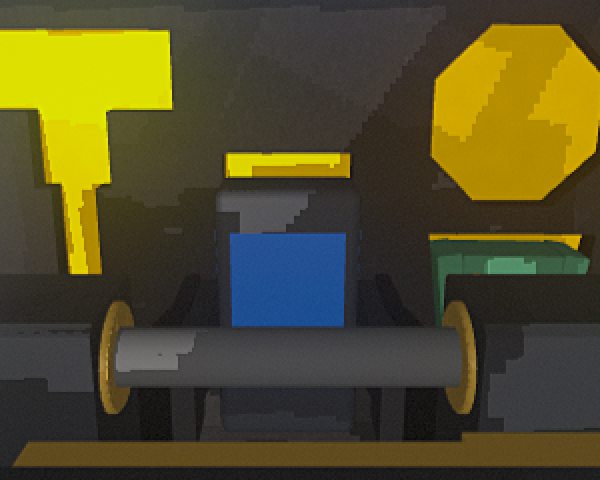

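The battery is held straight and centred on its cavity (yellow strip at (288,165) lined up with it; wedge seated at right). Lowering.

Emit:
apply_moves --plan '[0.045,-0.01,-0.3,0,0,0,-0.3,0,0,0,-0.17,0,0,0,0,0,0,0,0,0]'

```text
time_s: 33.98
position: [0.5683, -0.1927, 0.0372]
tcp_rot: [[-0.998, 0.059, 0.0], [0.059, 0.998, -0.0], [-0.0, -0.0, -1.0]]
force: [0.5, -0.2, -0.3]
opening: 0.429
grasp_force: 30.0
```

Emit:
apply_moves --plan '[0,0,0,0,0,0,0,0,0,0,0,0]' --grip -0.1

```text
time_s: 34.35
position: [0.5684, -0.1927, 0.0375]
tcp_rot: [[-0.998, 0.059, 0.001], [0.059, 0.998, -0.0], [-0.001, -0.0, -1.0]]
force: [-0.5, 0.5, -0.5]
opening: 0.542
grasp_force: 0.0
```

Emit:
apply_moves --plan '[0,0,0.4,0,0,0.2,1,0,0,0.5,1,0,0.1,0.5,1,0,0.2,0.5,0.95,0,0.2,0,0,0,0,0,0,0]'

```text
time_s: 35.22
position: [0.5932, -0.1075, 0.2543]
tcp_rot: [[-0.998, 0.058, -0.0], [0.058, 0.998, -0.0], [0.0, -0.0, -1.0]]
force: [0.3, -0.5, -0.7]
opening: 0.55
grasp_force: 0.0
```

Run:
```python
from h import *
s,im,C=seat(0,"battery",.568,-.192,.045); print(s["position"])
seat(0,"wedge",.597,-.115)
im,D=bot.capture("wrist"); cavs(s,im,D)
```

```text
battery [ 567.9 -192.7] [38.5 69.6] 86.7 plane [ 0.0023 -0.0314  0.0386] [235, 129, 35, 59, 1909]
[ 0.59318817 -0.1074792   0.25426712]
wedge [ 597.5 -118.4] [50.5 62.1] 85.8 plane [ 0.0068 -0.002   0.0377] [294, 155, 43, 51, 1792]
tkey [ 3.1 -0.9] [68.8 90.3] 86.5
tube [ 2.4 -0.2] [60.1 59.2] 86.6
bracket [2.6 1.2] [74.8 76. ] 86.6
```

Emit:
apply_moves --plan '[-0.34,0.94,0,0.9,-0.34,0.94,0,0.9,-0.34,0.94,0,0.9,-0.35,0.94,0,0.9,-0.35,0.94,0,0.92,-0.35,0.94,-0.3,0.92,-0.35,0.94,-0.3,0,-0.35,0.94,-0.3,0,-0.35,0.95,-0.3,0,0,0,0,0,0,0,0,0]'

```text
time_s: 36.75
position: [0.437, 0.3151, 0.1938]
tcp_rot: [[-0.629, -0.778, -0.002], [-0.778, 0.629, -0.001], [0.002, 0.0, -1.0]]
force: [0.9, 0.2, -0.6]
opening: 0.548
grasp_force: 0.0
```

Run:
```python
from h import *
look()
```

```text
[0.437  0.3151 0.1938] yaw 141.0 op 0.55
[427.3, 167.4] (63.7, 84.4) 115.0 [-8.3, 17.2] [211.0, 108.0, 99.0]
[416.9, 329.5] (70.0, 70.1) 140.9 [0.1, -14.6] [154.0, 151.0, 148.0]
[358.3, 357.2] (16.6, 37.9) 89.9 [-1.9, -3.3] [99.0, 96.0, 93.0]
[507.3, 433.9] (36.1, 53.5) 141.5 [-0.7, -0.7] [119.0, 118.0, 114.0]
```

Emit:
apply_moves --plan '[0,0.02,-0.9,0,0,0,-0.9,0,0,0,-0.9,0,0,0,-0.6,0,0,0,-0.33,0,0,0,0,0,0,0,0,0]'

```text
time_s: 37.67
position: [0.4383, 0.317, 0.0142]
tcp_rot: [[-0.629, -0.777, 0.002], [-0.777, 0.629, 0.001], [-0.002, -0.001, -1.0]]
force: [0.4, -0.4, -0.7]
opening: 0.552
grasp_force: 0.0
```

Emit:
apply_moves --plan '[-0.02,-0.02,-0.04,0,0,0,0,0,0,0,0,0,0,0,0,0,0,0,0,0]' --grip 1

```text
time_s: 38.3
position: [0.4363, 0.3161, 0.0115]
tcp_rot: [[-0.629, -0.778, 0.0], [-0.778, 0.629, 0.0], [-0.001, -0.0, -1.0]]
force: [-0.2, 0.2, 3.7]
opening: 0.248
grasp_force: 30.0
```

Emit:
apply_moves --plan '[0,0,0.5,0,0,0,1,0,0,0,1,0,0,0,0.5,0,0,0,0,0]'

```text
time_s: 38.92
position: [0.4373, 0.3165, 0.1628]
tcp_rot: [[-0.629, -0.778, 0.004], [-0.778, 0.629, 0.002], [-0.004, -0.002, -1.0]]
force: [0.7, -0.7, -1.6]
opening: 0.246
grasp_force: 30.0
```

Emit:
apply_moves --plan '[0.3,-0.89,0,-0.91,0.3,-0.89,0,-0.91,0.3,-0.89,0,-0.91,0.3,-0.89,0,-0.91,0.3,-0.89,0,-0.91,0.31,-0.89,0,-0.9,0.31,-0.89,0,0,0.31,-0.89,0,0,0,0,-0.4,0,0,0,-0.9,0,0,0,-0.4,0,0,0,0,0]'

```text
time_s: 40.42
position: [0.5548, -0.0394, 0.0726]
tcp_rot: [[-0.998, 0.061, -0.008], [0.061, 0.998, 0.002], [0.008, 0.002, -1.0]]
force: [-0.4, 0.4, -1.3]
opening: 0.245
grasp_force: 30.0
```

Emit:
apply_moves --plan '[0,0,0,0,0,0,0,0]'

```text
time_s: 40.67
position: [0.5583, -0.0401, 0.0769]
tcp_rot: [[-0.998, 0.06, 0.002], [0.06, 0.998, -0.0], [-0.002, -0.0, -1.0]]
force: [-0.2, 0.3, -1.7]
opening: 0.249
grasp_force: 30.0
```

Run:
```python
from h import *
im=above(lambda h:(h.min(2)>60)&(h.max(2)-h.min(2)<30),(200,480,80,235))
save("w11.png",im[60:300,180:480].repeat(2,0).repeat(2,1))
```

```text
[ 0.5583 -0.0401  0.0769] yaw 86.6 gf 29.99907284975052 x' [-36.8 -10.2] y' [-10.6  58. ] [69.9 27.5] 86.7 topz-tcp 0.0091 [302, 177, 139, 58, 6772]
tube [ 0.7 -1. ] [58.7 59.6] 86.3
tkey [-7.3  8.3] [31.2 81.6] 72.6
bracket [-31.    2.9] [75.8 12.9] 85.3
```

View pics/w11.png

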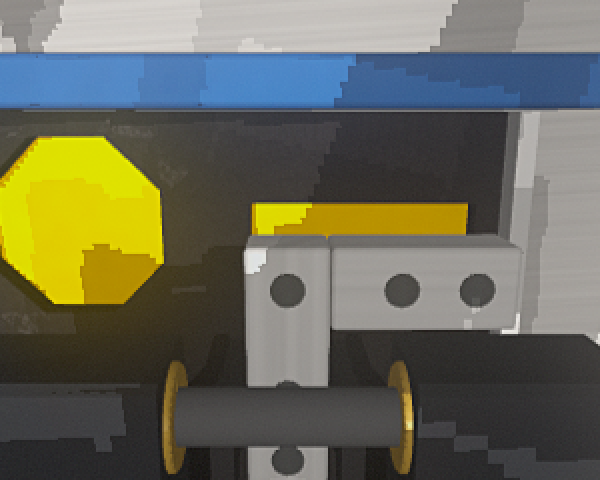

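The bracket is held flat over its cavity, corner front-right, with the yellow strip at (360,218) just ahead of it.

Emit:
apply_moves --plan '[0.015,0.03,-0.3,0,0,0,-0.3,0,0,0,-0.2,0,0,0,0,0,0,0,0,0]'

```text
time_s: 41.35
position: [0.5585, -0.0386, 0.036]
tcp_rot: [[-0.998, 0.06, -0.0], [0.06, 0.998, -0.0], [0.0, -0.0, -1.0]]
force: [0.5, -0.1, -1.3]
opening: 0.249
grasp_force: 30.0
```

Emit:
apply_moves --plan '[0,0,-0.08,0,0,0,0,0,0,0,0,0]'

```text
time_s: 41.72
position: [0.5585, -0.0386, 0.0323]
tcp_rot: [[-0.998, 0.06, 0.0], [0.06, 0.998, -0.0], [-0.0, -0.0, -1.0]]
force: [-0.7, -0.2, -0.9]
opening: 0.249
grasp_force: 30.0
```

Emit:
apply_moves --plan '[0,0,0,0,0,0,0,0,0,0,0,0]' --grip 0.2

```text
time_s: 42.1
position: [0.5585, -0.0386, 0.0323]
tcp_rot: [[-0.998, 0.06, 0.0], [0.06, 0.998, -0.0], [-0.0, -0.0, -1.0]]
force: [-0.7, 0.6, 0.2]
opening: 0.39
grasp_force: 0.0
```

Emit:
apply_moves --plan '[0,0,0.4,0,0,0,1,0,0,0,1,0,0.1,-0.3,1,0,0.4,-0.3,0.95,0,0.4,-0.3,0,0,0,0,0,0,0,0,0,0]'

```text
time_s: 43.1
position: [0.6018, -0.0828, 0.2484]
tcp_rot: [[-0.998, 0.06, -0.004], [0.06, 0.998, 0.001], [0.004, 0.001, -1.0]]
force: [-0.2, -0.4, 0.3]
opening: 0.4
grasp_force: 0.0
```

Run:
```python
from h import *
s,im,C=seat(0,"bracket",.557,-.015,.056); print(s["position"])
seat(0,"wedge",.597,-.115);seat(0,"battery",.568,-.192,.045)
im,D=bot.capture("wrist"); cavs(s,im,D)
```

```text
bracket [558.6 -14.9] [70.1 68.8] 86.3 plane [-0.0006  0.0028  0.0375] [349, 106, 63, 61, 2005]
[ 0.60176524 -0.08276188  0.24844228]
wedge [ 597.6 -117.9] [50.7 61.9] 86.1 plane [ 0.0066 -0.0038  0.0377] [272, 149, 44, 52, 1870]
battery [ 568.4 -193.6] [40.5 70. ] 87.0 plane [-0.0015 -0.042   0.0386] [210, 124, 38, 60, 2004]
tube [-0.5 -0.5] [59.1 59.9] 86.4
tkey [-0.5 -1.6] [67.5 89.9] 86.2
```

The bracket is seated and level. Next is the T key.

Emit:
apply_moves --plan '[-0.5,0.73,0,-0.88,-0.5,0.73,0,-0.88,-0.5,0.73,0,-0.88,-0.51,0.74,-0.3,-0.88,-0.51,0.74,-0.3,-0.88,-0.51,0.74,-0.3,-0.88,-0.52,0.74,-0.3,-0.88,0,0,0,0,0,0,0,0]' --grip 0

```text
time_s: 44.42
position: [0.4264, 0.174, 0.1899]
tcp_rot: [[-0.423, 0.906, 0.001], [0.906, 0.423, -0.0], [-0.001, 0.001, -1.0]]
force: [0.9, -0.2, -0.1]
opening: 0.503
grasp_force: 0.0
```

Run:
```python
from h import *
look()
```

```text
[0.4264 0.174  0.1899] yaw 25.1 op 0.5
[427.3, 167.0] (63.4, 84.0) 115.1 [-8.3, 18.2] [155.0, 73.0, 69.0]
[363.6, 83.4] (29.0, 53.6) 144.5 [5.3, 2.3] [159.0, 96.0, 178.0]
```

Emit:
apply_moves --plan '[-0.045,0.01,-0.9,0,0,0,-0.9,0,0,0,-0.9,0,0,0,-0.6,0,0,0,-0.25,0,0,0,0,0,0,0,0,0]'

```text
time_s: 45.35
position: [0.4248, 0.1744, 0.0131]
tcp_rot: [[-0.421, 0.907, 0.002], [0.907, 0.421, 0.0], [-0.001, 0.002, -1.0]]
force: [-0.4, -0.2, 0.3]
opening: 0.503
grasp_force: 0.0
```

Emit:
apply_moves --plan '[-0.01,0,0,0,0,0,0,0,0,0,0,0,0,0,0,0,0,0,0,0]' --grip 1

```text
time_s: 45.98
position: [0.4234, 0.1746, 0.0125]
tcp_rot: [[-0.422, 0.907, 0.001], [0.907, 0.422, 0.0], [-0.0, 0.001, -1.0]]
force: [-0.4, 1.1, 5.6]
opening: 0.228
grasp_force: 30.0
```

Emit:
apply_moves --plan '[0,0,0.5,0,0,0,1,0,0,0,1,0,0,0,0.5,0,0,0,0,0]'

```text
time_s: 46.6
position: [0.4242, 0.1747, 0.1636]
tcp_rot: [[-0.422, 0.907, 0.004], [0.907, 0.422, 0.001], [-0.001, 0.004, -1.0]]
force: [-0.9, -0.7, -1.9]
opening: 0.222
grasp_force: 30.0
```

Emit:
apply_moves --plan '[0.21,-0.97,0,0.88,0.21,-0.97,0,0.88,0.21,-0.97,0,0.88,0.22,-0.97,0,0.88,0.22,-0.97,0,0.88,0.22,-0.98,0,0.88,0.22,-0.98,0,0.88,0.22,-0.98,0,0,0.22,-0.97,0,0,0,0,-0.5,0,0,0,-0.8,0,0,0,-0.4,0]'

```text
time_s: 48.1
position: [0.518, -0.262, 0.0726]
tcp_rot: [[-0.998, 0.061, -0.006], [0.061, 0.998, 0.005], [0.006, 0.004, -1.0]]
force: [0.8, -0.1, -1.3]
opening: 0.225
grasp_force: 30.0
```

Emit:
apply_moves --plan '[0,0,0,0,0,0,0,0,0,0,0,0]'

```text
time_s: 48.48
position: [0.5212, -0.2639, 0.0779]
tcp_rot: [[-0.998, 0.06, 0.001], [0.06, 0.998, -0.001], [-0.001, -0.001, -1.0]]
force: [0.2, 0.1, -1.0]
opening: 0.227
grasp_force: 30.0
```

Run:
```python
from h import *
im=above(lambda h:(h[...,0]>h[...,1]+40)&(h[...,1]<h[...,2]+25),(200,460,80,235))
save("w12.png",im[60:300,180:480].repeat(2,0).repeat(2,1))
```

```text
[ 0.5212 -0.2639  0.0779] yaw 86.5 gf 29.991225600242615 x' [-34.  -10.5] y' [-31.   31.2] [64.  24.2] 86.4 topz-tcp 0.0099 [261, 183, 126, 52, 5566]
tube [1.5 3.6] [55.9 58.5] 85.2
tkey [-37.2   3. ] [69.9 11.2] 86.9
```

View pics/w12.png

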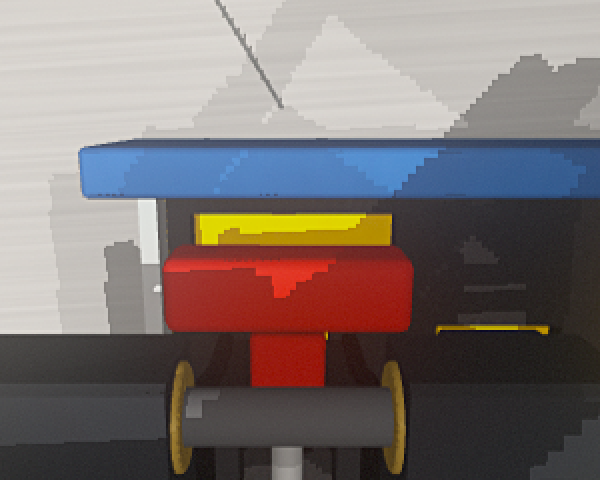

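The T key is straight above its cavity (yellow strip at (293,230)).

Emit:
apply_moves --plan '[0,0.02,-0.3,0,0,0,-0.3,0,0,0,-0.2,0,0,0,0,0,0,0,0,0]'

```text
time_s: 49.15
position: [0.5208, -0.2627, 0.037]
tcp_rot: [[-0.998, 0.06, 0.0], [0.06, 0.998, -0.0], [-0.0, -0.0, -1.0]]
force: [-0.1, -0.4, -0.9]
opening: 0.222
grasp_force: 30.0
```

Emit:
apply_moves --plan '[0,0,-0.08,0,0,0,0,0]'

```text
time_s: 49.4
position: [0.5206, -0.2626, 0.0331]
tcp_rot: [[-0.998, 0.06, -0.0], [0.06, 0.998, -0.0], [0.0, -0.0, -1.0]]
force: [-0.2, -0.3, -0.5]
opening: 0.222
grasp_force: 30.0
```

Bottom is at 20.6 mm, in the cavity with no contact force. Releasing.

Emit:
apply_moves --plan '[0,0,0,0,0,0,0,0,0,0,0,0]' --grip 0.25

```text
time_s: 49.78
position: [0.5208, -0.2627, 0.0333]
tcp_rot: [[-0.998, 0.06, 0.0], [0.06, 0.998, -0.0], [-0.0, -0.0, -1.0]]
force: [-0.7, 0.0, 0.2]
opening: 0.362
grasp_force: 0.0
```

Emit:
apply_moves --plan '[0,0,0.4,0,0,0,1,0,0,0,1,0,0.3,0.5,1,0,0.5,0.8,0.95,0,0.5,0.8,0,0,0,0,0,0,0,0,0,0]'

```text
time_s: 50.78
position: [0.5834, -0.1602, 0.247]
tcp_rot: [[-0.998, 0.06, -0.001], [0.06, 0.998, -0.0], [0.001, -0.0, -1.0]]
force: [-0.3, -0.7, 0.1]
opening: 0.375
grasp_force: 0.0
```

Run:
```python
from h import *
s,im,C=seat(0,"tkey",.530,-.263,.056); print(s["position"])
seat(0,"wedge",.597,-.115);seat(0,"battery",.568,-.192,.045);seat(0,"bracket",.557,-.015,.056)
im,D=bot.capture("wrist"); cavs(s,im,D)
```

```text
tkey [ 529.4 -262.7] [63.9 83.9] 86.5 plane [-0.093  -0.0119  0.0366] [202, 98, 59, 74, 1736]
[ 0.58336592 -0.1601681   0.24703564]
wedge [ 597.9 -118.4] [51.1 62.5] 85.4 plane [0.0047 0.0038 0.0376] [339, 160, 44, 52, 1832]
battery [ 568.6 -193.1] [38.1 70.5] 86.1 plane [ 0.0001 -0.0089  0.0387] [280, 136, 33, 60, 1917]
bracket [558.8 -15.2] [70.2 68.7] 86.4 plane [0.0042 0.0115 0.0375] [414, 118, 67, 60, 1995]
tube [-0.1  1.4] [59.1 59.4] 86.8
```

Emit:
apply_moves --plan '[-0.13,0.98,0,0,-0.13,0.98,0,0,-0.13,0.98,0,0,-0.13,0.98,0,0,-0.13,0.98,0,0,-0.13,0.99,0,0,-0.13,0.99,0,0,-0.13,0.99,0,0,-0.13,0.99,-0.3,0,-0.13,0.99,-0.3,0,-0.13,0.99,-0.3,0,-0.13,0.98,-0.3,0]' --grip -0.85

```text
time_s: 52.52
position: [0.5062, 0.4316, 0.1868]
tcp_rot: [[-0.998, 0.061, -0.0], [0.061, 0.998, -0.0], [0.0, -0.0, -1.0]]
force: [-0.1, -0.2, 0.1]
opening: 0.922
grasp_force: 0.0
```

Emit:
apply_moves --plan '[0,0,0,0,0,0,0,0]'

```text
time_s: 52.78
position: [0.5062, 0.4299, 0.1872]
tcp_rot: [[-0.998, 0.061, -0.0], [0.061, 0.998, -0.001], [0.0, -0.001, -1.0]]
force: [0.2, -1.1, -0.7]
opening: 0.927
grasp_force: 0.0
```

Run:
```python
from h import *
look()
```

```text
[0.5062 0.4299 0.1872] yaw 86.5 op 0.93
[358.5, 358.2] (16.9, 37.7) 90.1 [-1.7, 0.1] [90.0, 87.0, 85.0]
[505.0, 431.9] (52.2, 53.0) 175.5 [-1.2, -0.2] [100.0, 99.0, 96.0]
```

Emit:
apply_moves --plan '[-0.02,0.03,-0.9,0,0,0,-0.9,0,0,0,-0.9,0,0,0,-0.6,0,0,0,-0.2,0,0,0,0,0,0,0,0,0]'

```text
time_s: 53.7
position: [0.5065, 0.4326, 0.0144]
tcp_rot: [[-0.998, 0.061, 0.003], [0.061, 0.998, 0.002], [-0.003, 0.002, -1.0]]
force: [-0.0, 0.9, 0.3]
opening: 0.926
grasp_force: 0.0
```

Emit:
apply_moves --plan '[0,0,0,0,0,0,0,0,0,0,0,0,0,0,0,0,0,0,0,0,0,0,0,0]' --grip 1

```text
time_s: 54.45
position: [0.505, 0.4324, 0.0127]
tcp_rot: [[-0.998, 0.06, 0.0], [0.06, 0.998, 0.0], [-0.0, 0.0, -1.0]]
force: [-0.5, -0.3, 2.8]
opening: 0.614
grasp_force: 30.0
```

Emit:
apply_moves --plan '[0,0,0.5,0,0,0,1,0,0,0,1,0,0,0,0.5,0,0,0,0,0]'

```text
time_s: 55.08
position: [0.5063, 0.4331, 0.1646]
tcp_rot: [[-0.998, 0.06, 0.004], [0.06, 0.998, 0.003], [-0.004, 0.003, -1.0]]
force: [-0.0, 0.2, -2.0]
opening: 0.611
grasp_force: 30.0
```

Emit:
apply_moves --plan '[0.03,-0.99,0,0,0.03,-0.99,0,0,0.03,-0.99,0,0,0.03,-0.99,0,0,0.03,-0.99,0,0,0.03,-0.99,0,0,0.03,-0.99,0,0,0.03,-0.99,0,0,0.03,-0.99,0,0,0.03,-0.99,0,0,0.03,-0.99,0,0,0,0,0,0]'

```text
time_s: 56.58
position: [0.5211, -0.1155, 0.1606]
tcp_rot: [[-0.998, 0.065, -0.002], [0.065, 0.998, 0.0], [0.002, -0.0, -1.0]]
force: [0.4, 1.2, -0.6]
opening: 0.608
grasp_force: 30.0
```

Emit:
apply_moves --plan '[0,0,-0.5,0,0,0,-0.8,0,0,0,-0.4,0,0,0,0,0,0,0,0,0,0,0,0,0]'

```text
time_s: 57.32
position: [0.5221, -0.1122, 0.0783]
tcp_rot: [[-0.998, 0.06, 0.002], [0.06, 0.998, -0.001], [-0.002, -0.001, -1.0]]
force: [-0.3, 0.2, -1.2]
opening: 0.611
grasp_force: 30.0
```

Run:
```python
from h import *
im=above(lambda h:h.max(2)<400,(220,430,80,235))
```

```text
[ 0.5221 -0.1122  0.0783] yaw 86.6 gf 29.999773800373077 x' [-52.3 -38.9] y' [-55.9  57. ] [118.5  13.6] 86.5 topz-tcp -0.0077 [220, 147, 210, 27, 5631]
tube [-13.4   2. ] [60.3 30.6] 82.6
```

Emit:
apply_moves --plan '[0,0.02,-0.3,0,0,0,-0.3,0,0,0,-0.2,0,0,0,0,0,0,0,0,0]'

```text
time_s: 58.0
position: [0.5216, -0.1113, 0.0373]
tcp_rot: [[-0.998, 0.06, -0.0], [0.06, 0.998, 0.0], [0.0, 0.0, -1.0]]
force: [0.9, 0.9, -1.2]
opening: 0.609
grasp_force: 30.0
```

Emit:
apply_moves --plan '[0,0,-0.08,0,0,0,0,0]'

```text
time_s: 58.25
position: [0.5215, -0.1112, 0.0335]
tcp_rot: [[-0.998, 0.06, 0.0], [0.06, 0.998, -0.0], [-0.0, -0.0, -1.0]]
force: [0.2, 0.4, -1.8]
opening: 0.612
grasp_force: 30.0
```

Emit:
apply_moves --plan '[0,0,0,0,0,0,0,0,0,0,0,0]' --grip -0.5

```text
time_s: 58.62
position: [0.5217, -0.1113, 0.0337]
tcp_rot: [[-0.998, 0.06, 0.0], [0.06, 0.998, -0.0], [-0.0, -0.0, -1.0]]
force: [0.6, -0.6, 0.2]
opening: 0.74
grasp_force: 0.0
```

Emit:
apply_moves --plan '[0,0,0.4,0,0,0,1,0,0,0,1,0,0.3,0,1,0,0.6,0,0.95,0,0.6,-0.2,0.8,0,0,0,0.8,0,0,0,0,0,0,0,0,0]'

```text
time_s: 59.75
position: [0.5956, -0.1208, 0.3302]
tcp_rot: [[-0.998, 0.06, -0.002], [0.06, 0.998, 0.001], [0.002, 0.001, -1.0]]
force: [0.6, 0.8, 0.2]
opening: 0.754
grasp_force: 0.0
```

Run:
```python
from h import *
s,im,C=seat(0,"tkey",.530,-.263,.056); print(s["position"])
seat(0,"wedge",.597,-.115,.045);seat(0,"battery",.568,-.192,.045);seat(0,"bracket",.557,-.015,.056);seat(0,"tube",.522,-.111,.035)
seat(0,"tkey bar",.498,-.261,.035,.037); find("wrist","pull",.042,1,s); find("wrist","latch_grip",.114,2,s)
save("w13.png",im)
```

```text
tkey [ 529.7 -264.4] [67.5 82.8] 86.6 plane [-0.0957 -0.0115  0.0366] [194, 95, 49, 61, 1161]
[ 0.59560065 -0.12084467  0.33016359]
wedge [ 598.  -118.7] [50.2 62.4] 85.0 plane [0.001  0.0003 0.0377] [308, 146, 36, 44, 1269]
battery [ 568.2 -192.7] [38.2 69.7] 86.7 plane [ 0.0023 -0.0204  0.0386] [258, 126, 29, 50, 1348]
bracket [558.9 -15.1] [69.8 69.8] 86.6 plane [0.001  0.0078 0.0375] [371, 111, 52, 51, 1365]
tube [ 522.4 -111.5] [52.5 52.4] 86.4 plane [-0.0027  0.0029  0.0422] [308, 94, 39, 40, 1223]
tkey bar [ 510.5 -261.4] [63.  44.1] 86.5 plane [ 0.0011 -0.0013  0.0396] [195, 95, 47, 34, 942]
pull 0.83 309 52 [0.4425, -0.1309, 0.042]
latch_grip 0.72 430 240 [0.6876, 0.0096, 0.114]
latch_grip 0.59 274 154 [0.5655, -0.1781, 0.114]
```

View pics/w13.png

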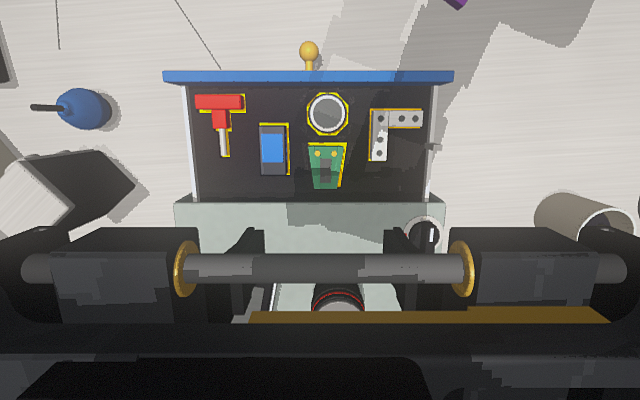

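All five parts lie in their cavities and level (tube (327,113), T key (220,120), battery (272,150), wedge (325,165), bracket (395,130)), with tops at the expected heights. Now I close the drawer by its pull.

Emit:
apply_moves --plan '[-1,-0.07,-0.1,0,-1,-0.07,-0.1,0,-1,-0.07,-0.1,0,-0.08,0,-0.85,0,0,0,-0.95,0,0,0,-0.95,0,0,0,-0.95,0,0,0,-0.95,0,0,0,-0.95,0,0,0,-0.25,0,0,0,0,0,0,0,0,0]'

```text
time_s: 61.65
position: [0.4436, -0.1323, 0.0249]
tcp_rot: [[-0.998, 0.06, 0.003], [0.06, 0.998, -0.002], [-0.003, -0.001, -1.0]]
force: [-0.0, -1.0, 0.5]
opening: 0.75
grasp_force: 0.0
```

Emit:
apply_moves --plan '[0,0,0,0,0,0,0,0,0,0,0,0,0,0,0,0,0,0,0,0,0,0,0,0,0,0,0,0]' --grip 1

```text
time_s: 62.52
position: [0.4424, -0.1311, 0.0235]
tcp_rot: [[-0.998, 0.061, -0.0], [0.061, 0.998, 0.001], [0.0, 0.001, -1.0]]
force: [1.4, 5.0, 1.9]
opening: 0.278
grasp_force: 30.0
```

Emit:
apply_moves --plan '[0.1,-0.01,0,0,0.2,-0.01,0,0,0.3,-0.02,0,0,0.3,-0.02,0,0,0.3,-0.02,0,0,0.3,-0.02,0,0,0.3,-0.02,0,0,0.3,-0.02,0,0,0.3,-0.02,0,0,0.3,-0.02,0,0,0.1,0,0,0,0.1,0,0,0]'

```text
time_s: 64.03
position: [0.5879, -0.1398, 0.0235]
tcp_rot: [[-0.998, 0.06, -0.001], [0.06, 0.998, 0.001], [0.001, 0.001, -1.0]]
force: [-1.8, 4.8, 3.4]
opening: 0.28
grasp_force: 30.0
```

Emit:
apply_moves --plan '[0.07,0,0,0,0.05,0,0,0,0,0,0,0]'

```text
time_s: 64.4
position: [0.5942, -0.1403, 0.0235]
tcp_rot: [[-0.998, 0.061, 0.001], [0.061, 0.998, 0.001], [-0.001, 0.001, -1.0]]
force: [0.3, 5.5, 2.7]
opening: 0.277
grasp_force: 30.0
```

Emit:
apply_moves --plan '[0.06,0,0,0,0.04,0,0,0,0,0,0,0]'

```text
time_s: 64.78
position: [0.5971, -0.1404, 0.0235]
tcp_rot: [[-0.998, 0.06, -0.003], [0.06, 0.998, 0.001], [0.003, 0.001, -1.0]]
force: [-5.0, 4.1, 5.2]
opening: 0.279
grasp_force: 30.0
```

Emit:
apply_moves --plan '[0.04,0,0,0,0,0,0,0,0,0,0,0]'

```text
time_s: 65.15
position: [0.5971, -0.1404, 0.0234]
tcp_rot: [[-0.998, 0.06, -0.007], [0.06, 0.998, 0.001], [0.008, 0.001, -1.0]]
force: [-7.5, 3.1, 9.3]
opening: 0.278
grasp_force: 30.0
```

Emit:
apply_moves --plan '[0,0,0,0,0,0,0,0,0,0,0,0,0,0,0,0,0,0,0,0]' --grip -0.4

```text
time_s: 65.78
position: [0.6007, -0.1409, 0.0234]
tcp_rot: [[-0.998, 0.06, 0.0], [0.06, 0.998, -0.0], [-0.0, -0.0, -1.0]]
force: [-0.7, 0.2, 0.2]
opening: 0.685
grasp_force: 0.0
```

Emit:
apply_moves --plan '[0,0,0.5,0,0,0,1,0,0,0,1,0,0,0,1,0,0,0.5,1,0,0.4,0.9,0.6,0,0.6,0.9,0,0,0.6,0.6,0,0,0,0,0,0,0,0,0,0]'

```text
time_s: 67.03
position: [0.6798, 0.0041, 0.2779]
tcp_rot: [[-0.998, 0.06, -0.002], [0.06, 0.998, -0.0], [0.002, -0.001, -1.0]]
force: [0.4, 0.2, -0.5]
opening: 0.702
grasp_force: 0.0
```

Run:
```python
from h import *
s=bot.read_state(); im,D=bot.capture("wrist"); C=cloud(pose("wrist",s),D); print(s["position"])
find("wrist","latch_grip",.114,2,s); find("wrist","pull",.042,1,s)
m=(C[...,2]>.104)&(C[...,2]<.118)&(D>.1)&(abs(C[...,0]-.69)<.045)&(abs(C[...,1]-.015)<.05)
q=C[m]; print(m.sum(), cv2.minAreaRect(q[:,:2].astype(np.float32)*1000) if m.sum()>9 else 0)
top,Dt=bot.capture("top"); find("top","latch_grip",.114,1); Ct=cloud(pose("top"),Dt)
m=(Ct[...,2]>.100)&(Ct[...,2]<.122)&(abs(Ct[...,0]-.69)<.05)&(abs(Ct[...,1]-.015)<.05); q=Ct[m]; print(m.sum(),cv2.minAreaRect(q[:,:2].astype(np.float32)*1000))
b=(top[...,2].astype(int)>top[...,0]+50)&(abs(Ct[...,2]-.07)<.006)&(Ct[...,0]>.5)&(Ct[...,0]<.7)&(abs(Ct[...,1]+.14)<.2); print("front",cv2.minAreaRect(Ct[b][:,:2].astype(np.float32)*1000))
save("w14.png",np.hstack([im[::1,200:560],cv2.resize(top[90:230,260:400],(400,400))]))
```

```text
[0.67984312 0.00414671 0.2779147 ]
latch_grip 0.75 332 195 [0.6917, 0.0128, 0.114]
pull 0.78 201 109 [0.5931, -0.1395, 0.042]
526 ((691.7240600585938, 11.225397109985352), (12.794057846069336, 45.91808319091797), 86.6084213256836)
0 ((0.0, 0.0), (0.0, 0.0), 0.0)
front ((627.5084228515625, -154.09393310546875), (337.13067626953125, 16.456544876098633), 86.69254302978516)
```

View pics/w14.png

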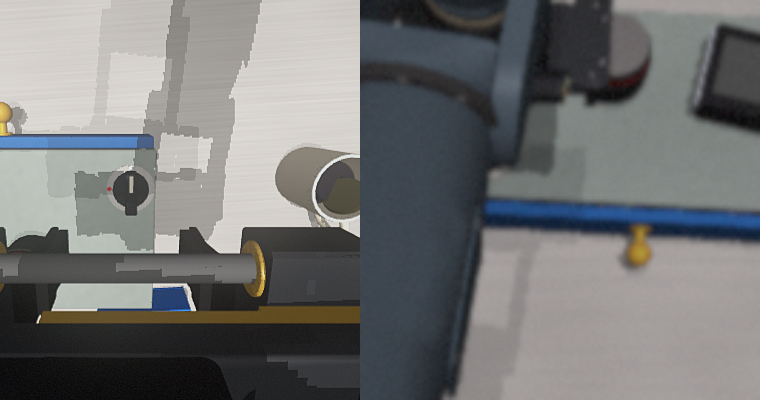

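The drawer is home (panel against the unit; pull at (3,112)). The latch bar lies front to back at (131,193) in the left half, centred at (691.7, 11.2). A +90° turn from here would exceed joint 6, so I flip the tool by -180° first.

Emit:
apply_moves --plan '[0.03,0.02,0,-1,0.03,0.02,0,-1,0.03,0.02,0,-1,0.03,0.02,0,-1,0.03,0.02,0,-1,0.02,0.02,0,-1,0.02,0.02,0,-1,0.02,0,0,-1,0.02,0,0,-1]'

```text
time_s: 68.4
position: [0.6917, 0.0105, 0.2786]
tcp_rot: [[0.067, 0.998, -0.0], [0.998, -0.067, -0.0], [-0.0, -0.0, -1.0]]
force: [-0.2, -0.2, -0.2]
opening: 0.701
grasp_force: 0.0
```

Emit:
apply_moves --plan '[0,0,0,-1,0,0,0,-1,0,0,0,-1,0,0,0,-1,0,0,0,-1,0,0,0,-1,0,0,0,-1,0,0,0,-1,0,0,0,-1,0,0,0,0,0,0,0,0]'

```text
time_s: 69.78
position: [0.6919, 0.0109, 0.2786]
tcp_rot: [[0.998, -0.058, -0.0], [-0.058, -0.998, -0.0], [-0.0, 0.0, -1.0]]
force: [-0.1, 0.1, 0.1]
opening: 0.7
grasp_force: 0.0
```

Run:
```python
from h import *
s=bot.read_state(); im,D=bot.capture("wrist"); C=cloud(pose("wrist",s),D); print(s["position"],yaw(s),s["joint_positions"])
m=(C[...,2]>.104)&(C[...,2]<.118)&(D>.1)&(abs(C[...,0]-.69)<.045)&(abs(C[...,1]-.015)<.05)
q=C[m]; print(m.sum(), cv2.minAreaRect(q[:,:2].astype(np.float32)*1000) if m.sum()>9 else 0)
find("wrist","latch_grip",.114,1,s); find("wrist","lens",.154,1,s)
```

```text
[0.69185773 0.01089064 0.27856012] -93.34592042787558 [-8.32850879e+00  3.28480990e+01  6.77451030e+01 -1.83765841e-03
  7.94075888e+01  8.50177495e+01]
512 ((692.2091064453125, 10.582862854003906), (11.868176460266113, 44.76503372192383), 86.7281494140625)
latch_grip 0.91 323 182 [0.6945, 0.0111, 0.114]
lens 0.72 433 96 [0.772, -0.0893, 0.154]
```

Emit:
apply_moves --plan '[0,0,-0.9,0,0,0,-0.9,0,0,0,-0.9,0,0,0,-0.6,0,0,0,-0.33,0,0,0,0,0,0,0,0,0]'

```text
time_s: 70.8
position: [0.6933, 0.0111, 0.0986]
tcp_rot: [[0.998, -0.06, 0.003], [-0.06, -0.998, -0.0], [0.003, 0.0, -1.0]]
force: [0.1, 0.1, 1.4]
opening: 0.705
grasp_force: 0.0
```

Emit:
apply_moves --plan '[0,0,0,0,0,0,0,0,0,0,0,0,0,0,0,0,0,0,0,0,0,0,0,0,0,0,0,0]' --grip 1

```text
time_s: 71.68
position: [0.692, 0.0112, 0.0969]
tcp_rot: [[0.998, -0.06, -0.0], [-0.06, -0.998, -0.0], [-0.0, 0.0, -1.0]]
force: [0.1, -0.2, 0.5]
opening: 0.149
grasp_force: 30.0
```

The bar is held (13 mm). Turning anticlockwise.

Emit:
apply_moves --plan '[0,0,0,0.8,0,0,0,0.8,0,0,0,0.8,0,0,0,0.8,0,0,0,0.8,0,0,0,1,0,0,0,1,0,0,0,1,0,0,0,1,0,0,0,1,0,0,0,0,0,0,0,0]'

```text
time_s: 73.18
position: [0.6918, 0.0114, 0.0969]
tcp_rot: [[0.062, 0.998, -0.0], [0.998, -0.062, 0.0], [-0.0, -0.0, -1.0]]
force: [-0.7, 0.2, 0.2]
opening: 0.144
grasp_force: 30.0
```

Run:
```python
from h import *
s=bot.read_state(); print(yaw(s),s["moment"],s["grasp_force"],s["opening"])
```

```text
-3.5768838113861627 [-0.18048344  0.09128131  0.05983728] 30.015715062618256 0.1437891289308521
```

Turned a full 90°. Release, rise and check.

Emit:
apply_moves --plan '[0,0,0,0,0,0,0,0,0,0,0,0,0,0,0,0,0,0,0,0]' --grip -0.2

```text
time_s: 73.8
position: [0.6921, 0.0113, 0.097]
tcp_rot: [[0.06, 0.998, 0.0], [0.998, -0.06, 0.0], [0.0, 0.0, -1.0]]
force: [-0.3, 0.8, -1.0]
opening: 0.573
grasp_force: 0.0
```

Emit:
apply_moves --plan '[0,0,0.5,0,0,0,1,0,0,0,1,0,0,0,1,0,0,0,0.2,0,0,0,0,0,0,0,0,0]'

```text
time_s: 74.68
position: [0.6907, 0.0114, 0.2794]
tcp_rot: [[0.06, 0.998, -0.005], [0.998, -0.06, 0.001], [0.0, -0.005, -1.0]]
force: [-0.5, -0.8, -0.6]
opening: 0.6
grasp_force: 0.0
```

Run:
```python
from h import *
s=bot.read_state(); im,D=bot.capture("wrist"); C=cloud(pose("wrist",s),D); print(s["position"],s["force"],s["time_s"])
m=(C[...,2]>.104)&(C[...,2]<.118)&(D>.1)&(abs(C[...,0]-.69)<.045)&(abs(C[...,1]-.015)<.05)
q=C[m]; print(m.sum(), cv2.minAreaRect(q[:,:2].astype(np.float32)*1000) if m.sum()>9 else 0)
find("wrist","pull",.042,1,s)
top,Dt=bot.capture("top"); Ct=cloud(pose("top"),Dt)
b=(top[...,2].astype(int)>top[...,0]+50)&(abs(Ct[...,2]-.07)<.006)&(Ct[...,0]>.5)&(Ct[...,0]<.7)&(abs(Ct[...,1]+.14)<.2); print("front",cv2.minAreaRect(Ct[b][:,:2].astype(np.float32)*1000))
```

```text
[0.69067053 0.01143196 0.27940626] [-0.53351114 -0.8153864  -0.55920934] 74.675
512 ((692.229736328125, 11.308051109313965), (44.93397521972656, 11.917291641235352), 86.35774993896484)
pull 0.83 266 283 [0.5988, -0.1402, 0.042]
front ((627.5307006835938, -148.3219451904297), (348.20751953125, 16.234813690185547), 86.75028228759766)
```

The bar is now across the unit, so the latch is over and the drawer is held home. The arm is clear.

```bash
python3 -c "
from rig import bot
print(bot.hand_in())"
```

```text
the job is handed in; nothing more can be done
None
```

I handed the job in at about 75 s: all five accessories measured seated and level in their cut-outs, the drawer is home and the latch knob has turned the full quarter; the hand-in gave no verdict.

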